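Make up two gel kits

TASK

Make up the two gel kits from the stock scattered on the bench. The long tray gets the long comb in its longer compartment and the squat jar in its shorter one; the square tray gets the short comb in the compartment that fills its whole near half, the small bottle in the narrower of the two far compartments and the lidded tube box in the wider one. Everything lies flat or stands upright on the floor of its compartment, and the beaker and the tube rack stay where they are.

Things in the scene. Friction and masses are not known exactly. Their poses are not given: they have to be found in the camera images.
- long_comb: the longer gel comb of white plastic lying flat: a plate 100 x 34 x 6 mm, 10 teeth along one long edge, with an upright finger tab in its middle, 56 mm long, 12 mm thick, its top 44 mm above the underside. Origin: centre of the underside, midway under the tab. x runs along the comb and the tab, y across them to the teeth, z up.
- short_comb: the shorter gel comb of white plastic lying flat: a plate 56 x 34 x 6 mm, 5 teeth along one long edge, with an upright finger tab in its middle, 40 mm long, 12 mm thick, its top 44 mm above the underside. Origin: centre of the underside, midway under the tab. x runs along the comb and the tab, y across them to the teeth, z up.
- bottle: small upright white plastic bottle with a narrow blue cap, body 42 mm in diameter (straight from 5 to 53 mm above the underside, narrowing above), 95 mm tall with the cap. Origin: centre of the underside, z up.
- jar: squat upright amber jar with a white cap, 56 mm in diameter over body and cap alike, 58 mm tall; the cap is the top 18 mm and does not come off. Origin: centre of the underside, z up.
- tube_box: small upright box, grey with a white lid that does not come off, 44 mm (x) by 56 mm (y), 50 mm tall, with a small white latch standing 2 mm out of the middle of its -y face. Origin: centre of the underside, z up.
- long_tray: Fixed aluminium tray; floor, walls, dividers 4 mm thick, rims 14 mm above the bench. Origin: centre of the underside; x away from the robot, y to its left (within 0.3 rad), z up. 88 (x) by 228 (y) mm. Longer compartment (long comb, laid along y): 80 x 136 mm, centre at x 0, y -42 mm. Shorter one (jar): 80 x 80 mm, centre at x 0, y +70 mm.
- square_tray: Fixed aluminium tray; floor, walls, dividers 4 mm thick, rims 14 mm above the bench. Origin: centre of the underside; x away from the robot, y to its left (within 0.3 rad), z up. 140 (x) by 150 (y) mm. Compartments: near (short comb, along y): 64 x 142 mm, centre x -34, y 0 mm. Far narrow (bottle): 64 x 58, centre x +34, y +42. Far wide (tube box, its 56 mm along y): 64 x 80, centre x +34, y -31.
- beaker: bystander: open translucent plastic beaker, 64 mm across the rim, 80 mm tall. Origin: centre of the underside.
- tube_rack: bystander: low white rack with two rows of holes and a few tubes, 90 mm (x) by 45 mm (y), 51 mm tall. Origin: centre of the underside.
There are look-alikes about, which are no part of the job. Leave any turquoise or yellow look-alike of the bottle alone.

How it is judged:
By the outcome, as a careful person would: the job done as asked, in the order asked, and still so for the second after the job is handed in, with the robot touching nothing.
It also fails if it takes over 122 s, if anything falls off the work surface, if the arm or the gripper's body presses on something with over 40 N, if the wrist force passes 120 N, or if a joint passes its speed limit or range.

ROBOT

A 6-joint arm with a two-finger parallel gripper is mounted at the origin on the work surface. World frame = base frame: x ahead of the robot, y to its left, z up, the work surface at z = 0. Lengths are in m, angles in degrees, forces in N, time in s.
With the tool pointing down it reaches from about 0.35 to 0.875 m from the base axis. Payload 4.2 kg.
Tool frame: the origin (TCP) lies midway between the tips of the shut fingers; the grasp point (between the pads) lies 19 mm behind it (r.grasp_offset is the distance from the TCP to the grasp point, in m); z points along the fingers, y is the direction in which the jaws open and shut (so a half turn about z gives the same grasp; the last joint's range is limited). The gripper opens to 87 mm and grips with 3 to 60 N. Pads are 19 mm wide; open, the fingers measure 117 mm over their backs; the gripper's body (75 mm by 190 mm) begins 51 mm behind the grasp point.
Start: joints at [-50.902, 22.042, 0.453, 0, -68.411, -14.817], TCP at [0.257, -0.57, 0.223] pointing down, gripper open.
Joint ranges: [-179.83, 179.83], [-69.29, 118.12], [-61.27, 80.66], [-181.25, 117.63], [-171.15, -9.14], [-177.46, 177.46]. Speed limits (degrees/s): [159.86, 159.86, 180, 180, 180, 180].

INTERFACE

Orientations are given as a 3x3 rotation matrix whose columns are the frame's x, y, z axes.
In Python, from station import r gives the robot as it stands.
- The arm moves only by the shell command python3 -m crank 'ROWS'. ROWS is JSON, a list of rows, each a list of 3 entries, a list of its own where there are three numbers: the closure, from -1 (fully open) to 1 (shut), so that 0 is half open, then the shift along the tool's x, y, z as a fraction of full scale, then the turn, a rotation vector about the tool's x, y, z as a fraction of full scale. In form: [[fingers, [dx, dy, dz], [wx, wy, wz]], ...]. A call has 1 to 8 rows; each row shifts and turns the commanded pose from where the row before left it, along the tool's axes as they then stand; what a row does not reach is not made up. Full scale, the value 1, is 100 mm for a shift and 45 degrees for a turn. A row lasts 1/10 s, in which the tool goes at most 50 mm and 8.59 degrees, less where a joint would pass 70% of its speed; a pose out of reach is approached as far as the arm can. A call with a number of a shift or a turn outside -1 to 1 is refused whole. A call with a gripper value outside its range is refused whole. The fingers move at their own pace and stop on an object; the grip force is fixed at half the most. Time passes only in rows, so rows that do not move let the fingers close. It gives the time, the measured TCP pose, the force and the opening at its end, in the units of the state.
- r.sense(): the state, without advancing time (a new reading comes with each control period).
- r.capture(name): name is "side" or "top" or "wrist"; returns a dict with "img" (480x640x3 uint8, blue, green, red), "fx", "fy", "cx", "cy" (pixels), "dist" ([k1, k2, p1, p2, k3] as OpenCV has them; the pictures are not rectified), "R" (3x3) and "t" (3): a world point X has camera coordinates R X + t. Camera axes: x right, y down, z forward; pixel columns grow to the right and rows downward; lengths in m; the calibration is good to about 2 mm. A picture is of the moment at which its call begins. There is no depth.
- r.finish_job(): hands the job in, once; it reports no verdict.
The state is a dict: "time_s": time; "joints": joint angles; "joint_velocities": joint speeds; "effort": joint torques, N m; "tcp_pos": TCP position; "ee_rot": TCP orientation; "wrist_force": force on the tool from outside, world axes, zero at the start; "moment": the same for the moment, N m; "gripper_width": opening from 0.0 (shut) to 1.0 (fully open).
Only numpy, scipy, OpenCV 4.12 (cv2) and the standard library are available. Lean on these libraries where they do the work, as an engineer would, in place of code of your own. Each camera call takes 0.05 s, during which the arm holds its last target.

## Working session

There is one attempt and no reset: what is moved stays moved. The work goes in short steps, Python scripts to look and compute and a shell command to move; the robot and the scene stay as the last step left them, time stands still between calls to the robot, and variables do not carry over. Pictures are saved under pics/ and viewed, and the job is handed in when it is done.

```bash
ls; mkdir -p pics
python3 - <<'E'
from station import r
import cv2,numpy as np
print(r.sense())
for n in ["side","top","wrist"]:
    c=r.capture(n); cv2.imwrite(f"pics/{n}0.png",c["img"]); print(n,{k:np.round(v,4).tolist() for k,v in c.items() if k!="img"})
E
```

```text
pics
{'time_s': 0.0, 'joints': array([-5.09028268e+01,  2.20907148e+01,  3.80185923e-01, -3.12161592e-02,
       -6.84132207e+01, -1.48163971e+01]), 'joint_velocities': array([ 0.13148142, -0.04545813,  0.03513553,  0.04550841, -0.07467276,
        0.06297822]), 'effort': array([ 4.30660875e-04, -3.90665388e+01,  1.87404263e+01,  4.21981260e+00,
        1.08839056e-02, -2.16394192e-04]), 'tcp_pos': array([ 0.25677481, -0.56914133,  0.22145713]), 'ee_rot': array([[-9.11623898e-01, -4.11024244e-01, -9.68871823e-04],
       [-4.11025381e-01,  9.11621716e-01,  1.99564900e-03],
       [ 6.29844735e-05,  2.21751223e-03, -9.99997539e-01]]), 'wrist_force': array([-0.80876268, -0.82625119, -0.30962333]), 'moment': array([ 0.00378114,  0.01166686, -0.01664708]), 'gripper_width': 0.9993121447214748}
side {'fx': 442.9813, 'fy': 442.9813, 'cx': 321.393, 'cy': 244.3804, 'dist': [-0.1083, 0.0, 0.0, 0.0, 0.0], 'R': [[-0.98, -0.1983, 0.0139], [-0.1251, 0.5611, -0.8182], [0.1545, -0.8036, -0.5748]], 't': [0.4475, 0.0779, 0.917]}
top {'fx': 505.3179, 'fy': 505.3179, 'cx': 319.6, 'cy': 240.6437, 'dist': [-0.1454, 0.0, 0.0, 0.0, 0.0], 'R': [[0.0022, -1.0, 0.0079], [-0.9993, -0.0025, -0.0361], [0.0361, -0.0078, -0.9993]], 't': [0.0092, 0.4716, 1.0317]}
wrist {'fx': 338.3434, 'fy': 338.3434, 'cx': 314.7631, 'cy': 234.6322, 'dist': [-0.0486, 0.0, 0.0, 0.0, 0.0], 'R': [[-0.4115, 0.9114, 0.0014], [0.8743, 0.3943, 0.2831], [0.2575, 0.1177, -0.9591]], 't': [0.6246, -0.0329, 0.3916]}
```

View pics/top0.png

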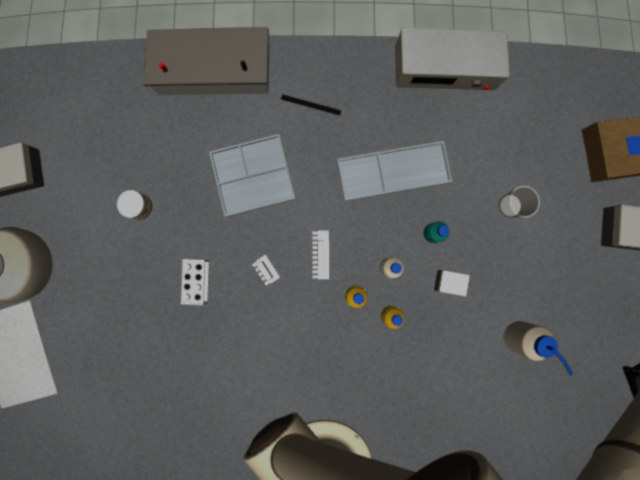

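View pics/side0.png

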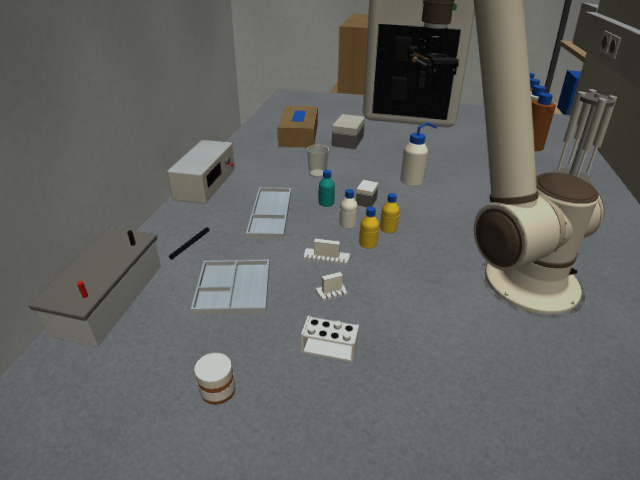

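View pics/wrist0.png

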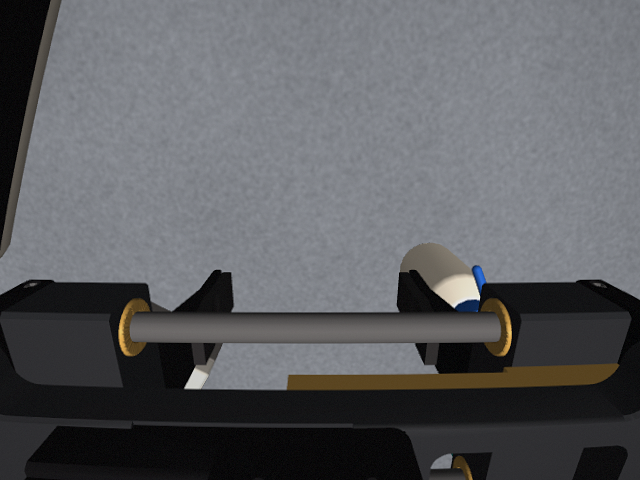

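```bash
cat > h.py <<'E'
import cv2,numpy as np
from station import r
def ray(c,p):
    K=np.array([[c["fx"],0,c["cx"]],[0,c["fy"],c["cy"]],[0,0,1.]])
    u=cv2.undistortPoints(np.array(p,float).reshape(-1,1,2),K,np.array(c["dist"],float)).reshape(-1,2)
    d=np.c_[u,np.ones(len(u))]@np.array(c["R"]); o=-np.array(c["R"]).T@np.array(c["t"])
    return o,d
def onz(c,p,z):
    o,d=ray(c,p); s=(z-o[2])/d[:,2]; return o+d*s[:,None]
def proj(c,X):
    K=np.array([[c["fx"],0,c["cx"]],[0,c["fy"],c["cy"]],[0,0,1.]])
    return cv2.projectPoints(np.array(X,float).reshape(-1,1,3),cv2.Rodrigues(np.array(c["R"]))[0],np.array(c["t"],float),K,np.array(c["dist"],float))[0].reshape(-1,2)
E
python3 - <<'E'
import cv2
t=cv2.imread("pics/top0.png"); s=cv2.imread("pics/side0.png")
def z(i,x,y,w,h,f,n): cv2.imwrite(n,cv2.resize(i[y:y+h,x:x+w],None,fx=f,fy=f,interpolation=cv2.INTER_CUBIC))
z(t,200,125,260,90,3,"pics/trays.png"); z(t,240,215,240,120,3.3,"pics/stock.png"); z(s,190,170,220,190,3,"pics/sidez.png")
E
```

```text
(no output)
```

View pics/trays.png

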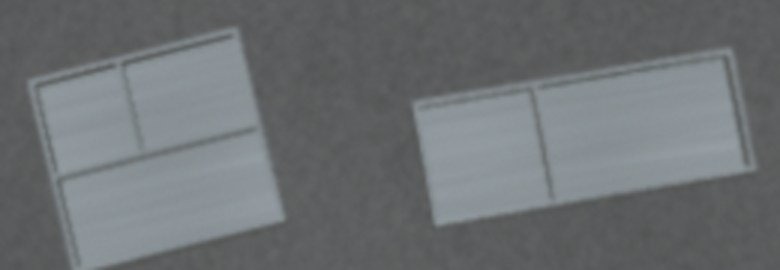

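View pics/stock.png

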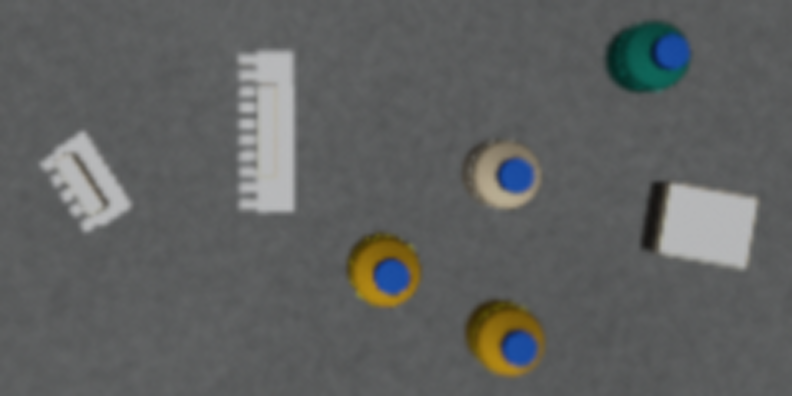

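View pics/sidez.png

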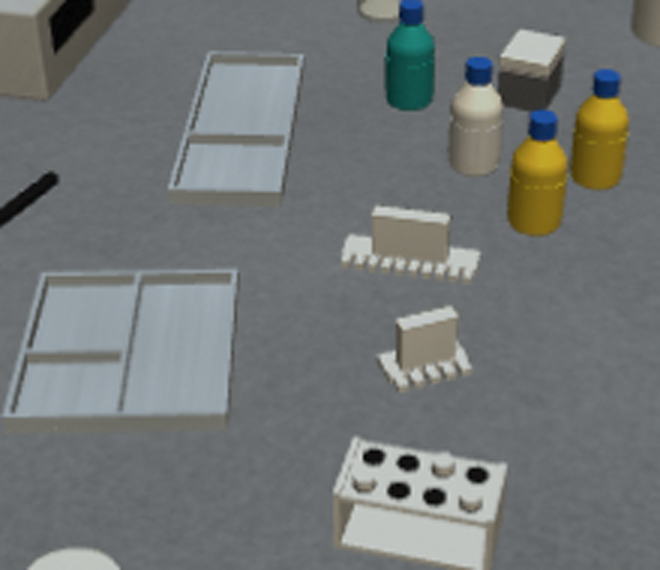

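```bash
cat > meas.py <<'E'
from h import *
c=r.capture("top"); s=r.capture("side"); np.set_printoptions(precision=4,suppress=True)
cv2.imwrite("pics/top1.png",c["img"])
im=c["img"].astype(int); b,g,rr=im[...,0],im[...,1],im[...,2]
print("cams",ray(c,[[0,0]])[0],ray(s,[[0,0]])[0])
def rect(mask,z,roi,name):
    x,y,w,h=roi; m=np.zeros(mask.shape,np.uint8); m[y:y+h,x:x+w]=mask[y:y+h,x:x+w]*255
    m=cv2.morphologyEx(m,cv2.MORPH_CLOSE,np.ones((3,3)))
    cs=cv2.findContours(m,cv2.RETR_EXTERNAL,cv2.CHAIN_APPROX_NONE)[0]; k=max(cs,key=cv2.contourArea)
    P=onz(c,k.reshape(-1,2),z)[:,:2]
    q=cv2.minAreaRect((P*1000).astype(np.float32)); print(name,"px",cv2.boundingRect(k),"ctr mm",np.round(q[0],1),"size",np.round(q[1],1),"ang",round(q[2],1)); return P,q
tray=(b>105)
rect(tray,.014,(200,128,100,95),"square"); rect(tray,.014,(330,135,130,70),"long")
white=(rr>140)
rect(white,.006,(300,222,40,65),"longcomb"); rect(white,.006,(245,245,45,45),"shortcomb")
rect(white,.050,(430,262,50,40),"box"); rect(white,.058,(110,180,45,45),"jarcap")
rect((rr>100)&(rr>b+15)&(g>b),.04,(378,252,30,32),"bottlebody")
rect((b>rr+60),.095,(378,252,30,32),"cap")
rect(white,.051,(170,250,50,65),"rack")
E
python3 meas.py
```

```text
cams [0.434  0.0185 1.048 ] [0.3066 0.782  0.5846]
square px (209, 134, 87, 83) ctr mm [608.2 151.7] size [142.3 153.4] ang 14.4
long px (337, 140, 116, 61) ctr mm [ 619.4 -145.4] size [ 90.7 230.6] ang 10.4
longcomb px (312, 231, 17, 48) ctr mm [443.2   9.5] size [96.9 33. ] ang 0.1
shortcomb px (253, 255, 26, 30) ctr mm [410.6 121.6] size [55.5 33.8] ang 34.0
box px (440, 271, 29, 25) ctr mm [ 386.2 -258.3] size [54.8 43. ] ang 80.3
jarcap px (117, 190, 26, 28) ctr mm [543.9 391.6] size [53.1 53.2] ang 44.5
bottlebody px (383, 258, 21, 20) ctr mm [ 417.1 -136.4] size [40.3 38. ] ang 89.9
cap px (391, 263, 11, 10) ctr mm [ 417.6 -133.9] size [17.8 17.9] ang 26.7
rack px (181, 259, 28, 46) ctr mm [387.9 259. ] size [52.8 89.2] ang 88.3
```

```bash
cat > plan.py <<'E'
import sys
from h import *
# plan.py x y z(mm) jaw(deg) : turn (tool z fraction), then shift in tool axes after turn
s=r.sense(); R=s["ee_rot"]; p=s["tcp_pos"]*1000
jaw=np.degrees(np.arctan2(R[1,1],R[0,1]))
print("t",round(s["time_s"],2),"tcp",p.round(1),"jaw",round(jaw,2),"F",s["wrist_force"].round(1),"w",round(s["gripper_width"]*87,1),"j6",s["joints"][5].round(0),"tilt",R[:2,2].round(4))
if len(sys.argv)>1:
    x,y,z,j=map(float,sys.argv[1:5]); d=(j-jaw+90)%180-90
    yr=np.radians(jaw+d); ty=np.array([np.cos(yr),np.sin(yr),0]); tz=np.array([0,0,-1.]); tx=np.cross(ty,tz)
    D=np.array([x,y,z])-p
    print("turn world",round(d,1),"tool frac",round(-d/45,4),"rows",int(np.ceil(abs(d)/8.5)),"| shift frac",(np.array([D@tx,D@ty,D@tz])/100).round(3))
E
python3 plan.py 470 -570 260 90
python3 - <<'E'
from h import *
c=r.capture("top");s=r.capture("side")
print(onz(c,[[545,345]],.2),onz(s,[[417,140]],.2), onz(c,[[356,297],[394,317],[436,232]],.08))
# tab tops via z=.044
im=c["img"];cv2.imwrite("pics/tab.png",cv2.resize(im[225:290,245:335],None,fx=8,fy=8,interpolation=cv2.INTER_CUBIC))
E
```

```text
t 0.25 tcp [ 256.9 -569.5  222. ] jaw 114.28 F [ 0.5 -0.2 -0.9] w 87.1 j6 -15.0 tilt [-0.0005  0.0009]
turn world -24.3 tool frac 0.5395 rows 3 | shift frac [-2.131 -0.005 -0.38 ]
[[ 0.28414888 -0.38036792  0.2       ]] [[ 0.27637702 -0.21917807  0.2       ]] [[ 0.36119554 -0.05902246  0.08      ]
 [ 0.32259129 -0.13233678  0.08      ]
 [ 0.48634282 -0.21448326  0.08      ]]
```

View pics/tab.png

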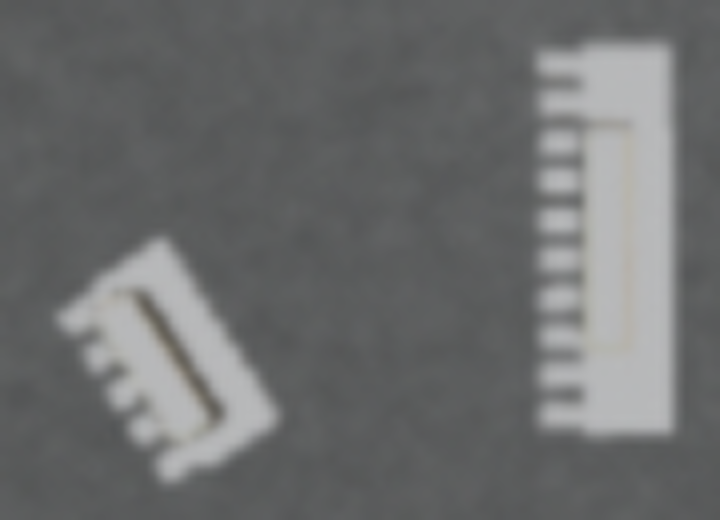

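```bash
python3 - <<'E'
from h import *
c=r.capture("top")
f=lambda u,v:[(u+.5)/8-.5+245,(v+.5)/8-.5+225]
print(onz(c,[f(607,237),f(158,363)],.044)*1000)
print(onz(c,[f(605,237),f(165,360)],.006)*1000)
E
python3 -m crank '[[-1,[0,0,-0.2],[0,0,0.18]],[-1,[0,0,-0.2],[0,0,0.18]],[-1,[0,0,0],[0,0,0.18]],[-1,[-0.4,0,0],[0,0,0]],[-1,[-0.4,0,0],[0,0,0]],[-1,[-0.4,0,0],[0,0,0]],[-1,[-0.4,0,0],[0,0,0]],[-1,[-0.4,0,0],[0,0,0]]]'
python3 plan.py 443 9 150 90
```

```text
[[443.40394229   8.92675513  44.        ]
 [411.80769665 120.3626458   44.        ]]
[[443.75721134   9.0787548    6.        ]
 [411.74612361 122.4116061    6.        ]]
time_s: 1.2
tcp_pos: [0.4585, -0.5696, 0.2626]
ee_rot: [[-1.0, 0.0, 0.0], [0.0, 1.0, -0.0], [-0.0, -0.0, -1.0]]
wrist_force: [0.5, -1.1, 0.3]
gripper_width: 1.001
t 1.2 tcp [ 458.5 -569.6  262.6] jaw 89.98 F [ 0.5 -1.1  0.3] w 87.1 j6 -51.0 tilt [ 0.0001 -0.0001]
turn world 0.0 tool frac -0.0004 rows 1 | shift frac [0.155 5.786 1.126]
```

```bash
python3 -m crank '[[-1,[0,0.38,0],[0,0,0]],[-1,[0,0.38,0],[0,0,0]],[-1,[0,0.38,0],[0,0,0]],[-1,[0,0.38,0],[0,0,0]],[-1,[0,0.38,0],[0,0,0]],[-1,[0,0.38,0],[0,0,0]],[-1,[0,0.38,0],[0,0,0]],[-1,[0,0.38,0],[0,0,0]]]'
python3 -m crank '[[-1,[0.1,0.38,0],[0,0,0]],[-1,[0.1,0.38,0],[0,0,0]],[-1,[0,0.38,0],[0,0,0]],[-1,[0,0.38,0],[0,0,0]],[-1,[0,0.38,0],[0,0,0]],[-1,[0,0.38,0],[0,0,0]],[-1,[0,0.38,0],[0,0,0]],[-1,[0,0,0],[0,0,0]]]'
python3 plan.py 443.4 9 120 90
python3 - <<'E'
from h import *
c=r.capture("wrist"); cv2.imwrite("pics/w1.png",c["img"])
E
```

```text
time_s: 2.0
tcp_pos: [0.4569, -0.2643, 0.2627]
ee_rot: [[-1.0, 0.0, 0.0], [0.0, 1.0, -0.0], [-0.0, -0.0, -1.0]]
wrist_force: [0.1, 0.8, -0.5]
gripper_width: 0.998
time_s: 2.8
tcp_pos: [0.4373, 0.0034, 0.2629]
ee_rot: [[-1.0, -0.005, 0.001], [-0.005, 1.0, 0.001], [-0.001, 0.001, -1.0]]
wrist_force: [0.7, -0.2, 0.3]
gripper_width: 1.001
t 2.8 tcp [437.3   3.4 262.9] jaw 90.29 F [ 0.7 -0.2  0.3] w 87.1 j6 -112.0 tilt [0.0013 0.0009]
turn world -0.3 tool frac 0.0064 rows 1 | shift frac [-0.061  0.056  1.429]
```

View pics/w1.png

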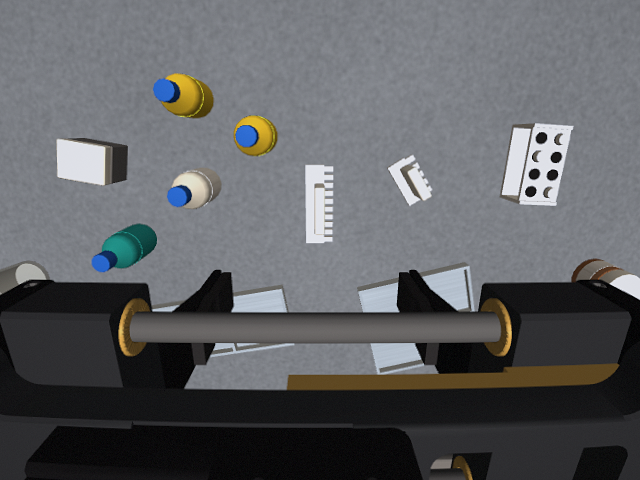

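```bash
python3 -m crank '[[-1,[0,0,0],[0,0,0]],[-1,[0,0,0],[0,0,0]],[-1,[0,0,0.35],[0,0,0]],[-1,[0,0,0.35],[0,0,0]],[-1,[0,0,0.35],[0,0,0]],[-1,[0,0,0.35],[0,0,0]],[-1,[0,0,0],[0,0,0]],[-1,[0,0,0],[0,0,0]]]'
python3 plan.py 443.4 9 16 90; python3 -c "
from h import *
print(r.sense()['joints'])
c=r.capture('wrist'); cv2.imwrite('pics/w2.png',c['img'])"
```

```text
time_s: 3.65
tcp_pos: [0.4377, -0.0006, 0.1231]
ee_rot: [[-1.0, 0.001, -0.0], [0.001, 1.0, -0.001], [0.0, -0.001, -1.0]]
wrist_force: [0.5, 0.0, 0.9]
gripper_width: 1.0
t 3.65 tcp [437.7  -0.6 123.1] jaw 89.93 F [0.5 0.  0.9] w 87.0 j6 -111.0 tilt [-0.0003 -0.0009]
turn world 0.1 tool frac -0.0016 rows 1 | shift frac [-0.057  0.096  1.071]
[ 2.13719179e+01  1.00680646e+01 -3.28837353e+01  5.94251655e-02
 -4.70821742e+01 -1.11483277e+02]
```

View pics/w2.png

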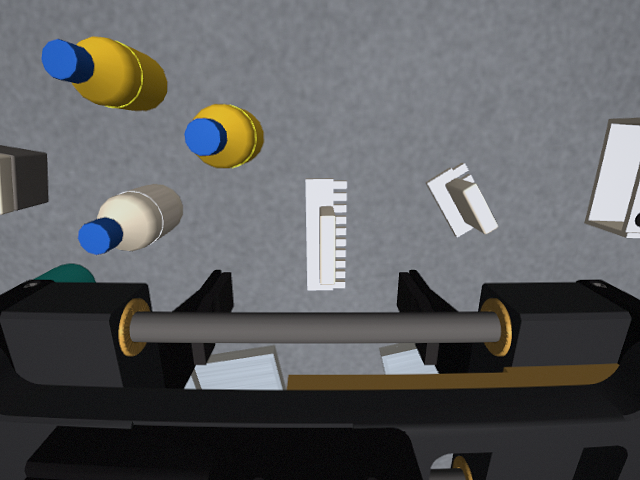

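```bash
python3 -m crank '[[-1,[-0.057,0.096,0],[0,0,0]],[-1,[0,0,0.3],[0,0,0]],[-1,[0,0,0.3],[0,0,0]],[-1,[0,0,0.3],[0,0,0]],[-1,[0,0,0.16],[0,0,0]],[-1,[0,0,0],[0,0,0]],[-1,[0,0,0],[0,0,0]]]'
python3 plan.py 443.4 9 16 90;python3 -c "
from h import *
c=r.capture('wrist'); cv2.imwrite('pics/w3.png',c['img'])"
```

```text
time_s: 4.4
tcp_pos: [0.4445, 0.0107, 0.0177]
ee_rot: [[-1.0, -0.001, 0.003], [-0.001, 1.0, 0.001], [-0.003, 0.001, -1.0]]
wrist_force: [-0.3, 0.1, 0.4]
gripper_width: 0.999
t 4.4 tcp [444.5  10.7  17.7] jaw 90.03 F [-0.3  0.1  0.4] w 86.9 j6 -112.0 tilt [0.0026 0.0007]
turn world -0.0 tool frac 0.0007 rows 1 | shift frac [ 0.011 -0.017  0.017]
```

View pics/w3.png

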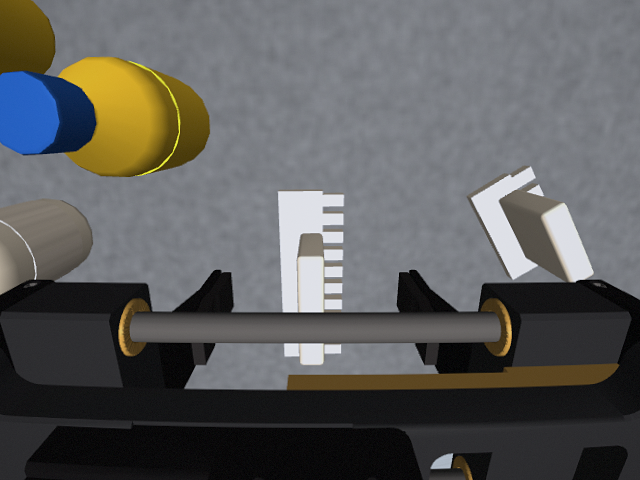

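```bash
python3 -m crank '[[-1,[0,0,0.02],[0,0,0]],[1,[0,0,0],[0,0,0]],[1,[0,0,0],[0,0,0]],[1,[0,0,0],[0,0,0]],[1,[0,0,0],[0,0,0]],[1,[0,0,0],[0,0,0]],[1,[0,0,0],[0,0,0]],[1,[0,0,0],[0,0,0]]]'
python3 plan.py
```

```text
time_s: 5.25
tcp_pos: [0.4429, 0.0098, 0.0145]
ee_rot: [[-1.0, 0.0, -0.0], [0.0, 1.0, -0.0], [0.0, -0.0, -1.0]]
wrist_force: [-0.5, -0.2, -0.3]
gripper_width: 0.45
t 5.25 tcp [442.9   9.8  14.5] jaw 89.98 F [-0.5 -0.2 -0.3] w 39.1 j6 -112.0 tilt [-0.0001 -0.    ]
```

```bash
python3 -m crank '[[1,[0,0,0],[0,0,0]],[1,[0,0,0],[0,0,0]],[1,[0,0,0],[0,0,0]],[1,[0,0,0],[0,0,0]],[1,[0,0,0],[0,0,0]],[1,[0,0,0],[0,0,0]]]'
python3 -m crank '[[1,[0,0,-0.2],[0,0,0]],[1,[0,0,-0.3],[0,0,0]],[1,[0,0,-0.3],[0,0,0]],[1,[0,0,-0.3],[0,0,0]],[1,[0,0,-0.2],[0,0,0]],[1,[0,0,0],[0,0,0]]]'
python3 plan.py 627 -186.7 140 10.4;python3 -c "
from h import *
c=r.capture('wrist'); cv2.imwrite('pics/w4.png',c['img'])"
```

```text
time_s: 5.85
tcp_pos: [0.4429, 0.0098, 0.0145]
ee_rot: [[-1.0, 0.0, -0.0], [0.0, 1.0, -0.0], [0.0, -0.0, -1.0]]
wrist_force: [0.0, 0.4, -0.5]
gripper_width: 0.137
time_s: 6.45
tcp_pos: [0.4447, 0.0105, 0.1473]
ee_rot: [[-1.0, -0.0, 0.007], [-0.0, 1.0, 0.002], [-0.007, 0.002, -1.0]]
wrist_force: [-1.2, 0.3, -0.2]
gripper_width: 0.136
t 6.45 tcp [444.7  10.5 147.3] jaw 90.01 F [-1.2  0.3 -0.2] w 11.8 j6 -112.0 tilt [0.0066 0.0021]
turn world -79.6 tool frac 1.7691 rows 10 | shift frac [-2.268  1.437  0.073]
```

View pics/w4.png

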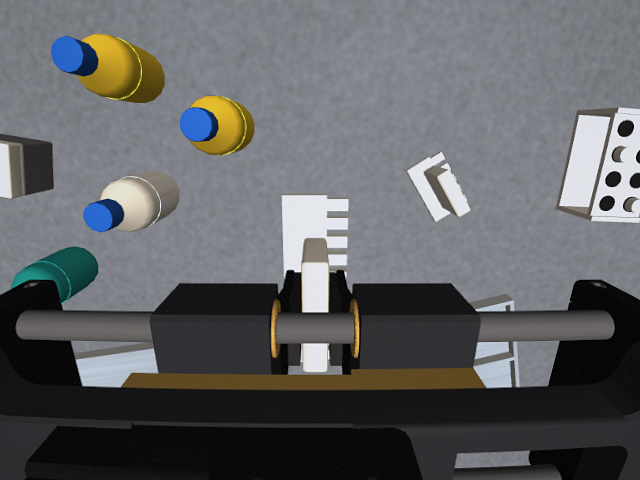

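```bash
python3 -m crank '[[1,[0,0,0],[0,0,-0.186]],[1,[0,0,0],[0,0,-0.186]],[1,[0,0,0],[0,0,-0.186]],[1,[0,0,0],[0,0,-0.186]],[1,[0,0,0],[0,0,-0.186]],[1,[0,0,0],[0,0,-0.186]],[1,[0,0,0],[0,0,-0.186]],[1,[0,0,0],[0,0,-0.186]]]'
python3 -m crank '[[1,[0,0,0],[0,0,-0.186]],[1,[0,0,0],[0,0,-0.186]],[1,[0,0,0],[0,0,-0.186]],[1,[0,0,0],[0,0,-0.186]],[1,[0.1,-0.1,0],[0,0,0]],[1,[0.2,-0.1,0],[0,0,0]],[1,[0.3,-0.2,0],[0,0,0]],[1,[0.3,-0.2,0],[0,0,0]]]'
python3 -m crank '[[1,[0.3,-0.2,0],[0,0,0]],[1,[0.3,-0.2,0],[0,0,0]],[1,[0.3,-0.2,0],[0,0,0]],[1,[0.2,-0.1,0],[0,0,0]],[1,[0.2,-0.1,0],[0,0,0]],[1,[0,0,0],[0,0,0]],[1,[0,0,0],[0,0,0]],[1,[0,0,0],[0,0,0]]]'
python3 plan.py 627 -186.7 80 10.4;python3 -c "
from h import *
c=r.capture('top'); cv2.imwrite('pics/t5.png',cv2.resize(c['img'][100:250,300:480],None,fx=4,fy=4))"
```

```text
time_s: 7.3
tcp_pos: [0.4417, 0.0095, 0.1428]
ee_rot: [[-0.387, -0.922, -0.004], [-0.922, 0.387, -0.001], [0.002, 0.003, -1.0]]
wrist_force: [-0.3, 0.8, -0.9]
gripper_width: 0.137
time_s: 8.1
tcp_pos: [0.5189, -0.0691, 0.1434]
ee_rot: [[0.179, -0.984, -0.002], [-0.984, -0.179, -0.0], [-0.0, 0.002, -1.0]]
wrist_force: [0.9, 0.9, -1.2]
gripper_width: 0.132
time_s: 8.9
tcp_pos: [0.6197, -0.181, 0.1436]
ee_rot: [[0.18, -0.984, -0.002], [-0.984, -0.18, 0.0], [-0.001, 0.002, -1.0]]
wrist_force: [-0.7, 0.2, -0.4]
gripper_width: 0.133
t 8.9 tcp [ 619.7 -181.   143.6] jaw -169.63 F [-0.7  0.2 -0.4] w 11.6 j6 12.0 tilt [-0.0018  0.0004]
turn world 0.0 tool frac -0.0008 rows 1 | shift frac [ 0.07  -0.061  0.636]
```

View pics/t5.png

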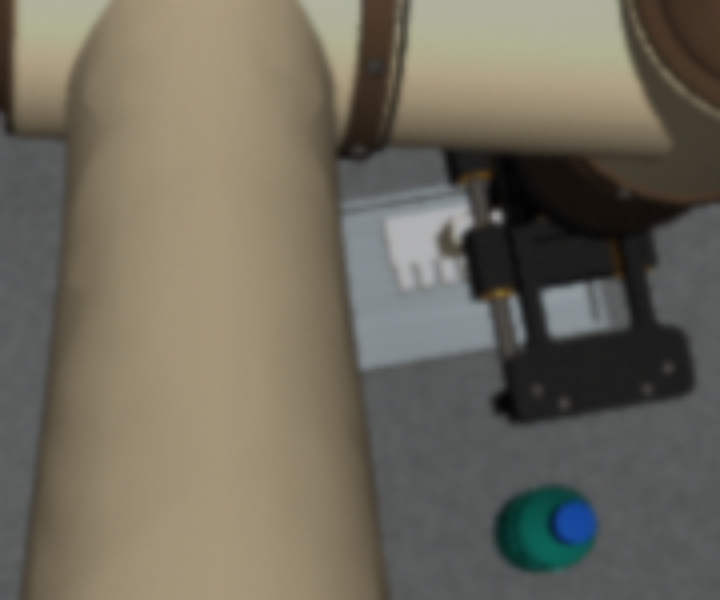

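```bash
python3 -m crank '[[1,[0.07,-0.06,0.2],[0,0,0]],[1,[0,0,0.3],[0,0,0]],[1,[0,0,0.3],[0,0,0]],[1,[0,0,0.2],[0,0,0]],[1,[0,0,0.1],[0,0,0]],[1,[0,0,0],[0,0,0]],[1,[0,0,0],[0,0,0]],[1,[0,0,0],[0,0,0]]]'
python3 plan.py 627 -186.7 19.5 10.4;python3 -c "
from h import *
c=r.capture('side'); cv2.imwrite('pics/s5.png',cv2.resize(c['img'][120:280,200:400],None,fx=4,fy=3.75))"
```

```text
time_s: 9.75
tcp_pos: [0.6288, -0.187, 0.0363]
ee_rot: [[0.181, -0.983, 0.003], [-0.983, -0.181, -0.0], [0.001, -0.003, -1.0]]
wrist_force: [-0.1, 0.5, -0.5]
gripper_width: 0.137
t 9.75 tcp [ 628.8 -187.    36.3] jaw -169.55 F [-0.1  0.5 -0.5] w 11.9 j6 13.0 tilt [ 0.0032 -0.0004]
turn world -0.0 tool frac 0.001 rows 1 | shift frac [-0.006  0.017  0.168]
```

View pics/s5.png

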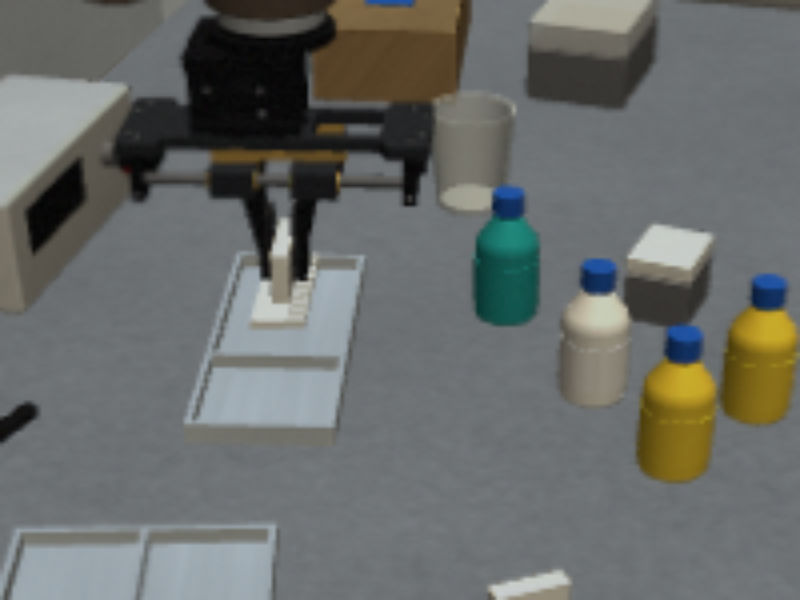

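```bash
python3 -m crank '[[1,[0,0,0.1],[0,0,0]],[1,[0,0,0.06],[0,0,0]],[1,[0,0,0],[0,0,0]],[1,[0,0,0],[0,0,0]],[1,[0,0,0],[0,0,0]]]'
python3 plan.py 627 -186.7 19.5 10.4
```

```text
time_s: 10.3
tcp_pos: [0.6274, -0.187, 0.0183]
ee_rot: [[0.181, -0.984, -0.0], [-0.984, -0.181, 0.0], [-0.0, 0.0, -1.0]]
wrist_force: [-0.7, -0.0, 1.0]
gripper_width: 0.134
t 10.3 tcp [ 627.4 -187.    18.3] jaw -169.58 F [-0.7 -0.   1. ] w 11.7 j6 13.0 tilt [-0.0004  0.0001]
turn world -0.0 tool frac 0.0003 rows 1 | shift frac [-0.003  0.003 -0.012]
```

```bash
python3 -m crank '[[-1,[0,0,0],[0,0,0]],[-1,[0,0,0],[0,0,0]],[-1,[0,0,0],[0,0,0]],[-1,[0,0,0],[0,0,0]],[-1,[0,0,-0.1],[0,0,0]],[-1,[0,0,-0.3],[0,0,0]],[-1,[0,0,-0.4],[0,0,0]],[-1,[0,0,-0.4],[0,0,0]]]'
python3 -m crank '[[-1,[0,0,-0.4],[0,0,0]],[-1,[0,0,0],[0,0,0]],[-1,[0,0,0],[0,0,0]]]'
python3 plan.py 543.9 391.6 180 10.4;python3 -c "
from h import *
c=r.capture('side'); cv2.imwrite('pics/s6.png',cv2.resize(c['img'][120:280,200:400],None,fx=4,fy=3.75))"
```

```text
time_s: 11.1
tcp_pos: [0.6273, -0.187, 0.1404]
ee_rot: [[0.181, -0.983, -0.0], [-0.983, -0.181, -0.0], [0.0, 0.0, -1.0]]
wrist_force: [1.2, -0.2, 0.3]
gripper_width: 0.776
time_s: 11.4
tcp_pos: [0.628, -0.1869, 0.1807]
ee_rot: [[0.181, -0.984, 0.004], [-0.984, -0.181, 0.0], [0.001, -0.004, -1.0]]
wrist_force: [0.2, -0.7, -1.2]
gripper_width: 0.977
t 11.4 tcp [ 628.  -186.9  180.7] jaw -169.59 F [ 0.2 -0.7 -1.2] w 85.0 j6 13.0 tilt [0.0038 0.0001]
turn world -0.0 tool frac 0.0002 rows 1 | shift frac [-5.842 -0.217  0.007]
```

View pics/s6.png

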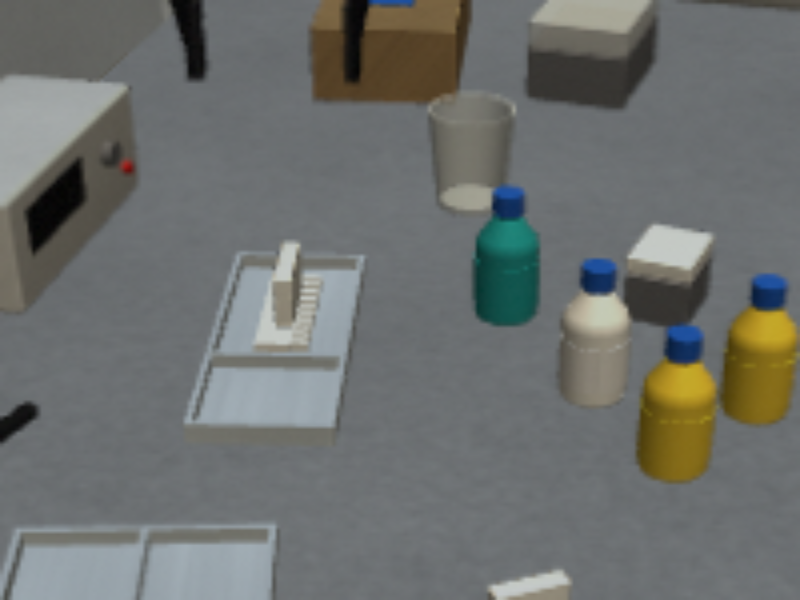

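```bash
python3 -m crank '[[-1,[-0.2,-0.01,0],[0,0,0]],[-1,[-0.4,-0.015,0],[0,0,0]],[-1,[-0.4,-0.015,0],[0,0,0]],[-1,[-0.4,-0.015,0],[0,0,0]],[-1,[-0.4,-0.015,0],[0,0,0]],[-1,[-0.4,-0.015,0],[0,0,0]],[-1,[-0.4,-0.015,0],[0,0,0]],[-1,[-0.4,-0.015,0],[0,0,0]]]'
python3 -m crank '[[-1,[-0.4,-0.015,0],[0,0,0]],[-1,[-0.4,-0.015,0],[0,0,0]],[-1,[-0.4,-0.015,0],[0,0,0]],[-1,[-0.4,-0.015,0],[0,0,0]],[-1,[-0.4,-0.015,0],[0,0,0]],[-1,[-0.4,-0.015,0],[0,0,0]],[-1,[-0.3,-0.015,0],[0,0,0]],[-1,[0,0,0],[0,0,0]]]'
python3 -m crank '[[-1,[0,0,0.3],[0,0,0]],[-1,[0,0,0.3],[0,0,0]],[-1,[0,0,0],[0,0,0]],[-1,[0,0,0],[0,0,0]],[-1,[0,0,0],[0,0,0]]]'
python3 plan.py 543.9 391.6 20 10.4;python3 -c "
from h import *
c=r.capture('wrist'); cv2.imwrite('pics/w6.png',c['img'])"
```

```text
time_s: 12.25
tcp_pos: [0.5832, 0.1113, 0.1769]
ee_rot: [[0.181, -0.984, -0.003], [-0.984, -0.181, -0.001], [0.001, 0.004, -1.0]]
wrist_force: [0.8, -0.1, 0.2]
gripper_width: 1.002
time_s: 13.05
tcp_pos: [0.5446, 0.3806, 0.1759]
ee_rot: [[0.185, -0.983, -0.002], [-0.983, -0.185, -0.002], [0.002, 0.003, -1.0]]
wrist_force: [0.3, -0.8, 0.8]
gripper_width: 0.999
time_s: 13.55
tcp_pos: [0.5471, 0.3778, 0.1201]
ee_rot: [[0.181, -0.984, 0.002], [-0.984, -0.181, 0.001], [-0.001, -0.002, -1.0]]
wrist_force: [0.7, 0.0, 0.3]
gripper_width: 1.001
t 13.55 tcp [547.1 377.8 120.1] jaw -169.58 F [0.7 0.  0.3] w 87.1 j6 -38.0 tilt [0.0021 0.0012]
turn world -0.0 tool frac 0.0004 rows 1 | shift frac [-0.141  0.006  1.001]
```

View pics/w6.png

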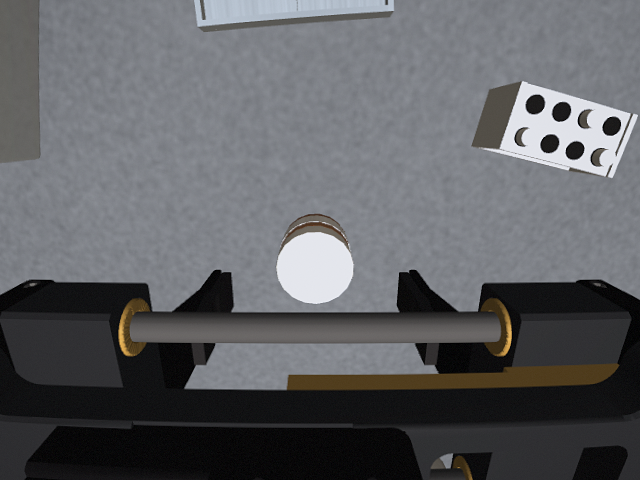

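```bash
python3 -c "
from h import *
c=r.capture('wrist'); print(onz(c,[[315,267],[277,267],[353,267]],.058)*1000)"
python3 -m crank '[[-1,[-0.14,0,0.2],[0,0,0]],[-1,[0,0,0.3],[0,0,0]],[-1,[0,0,0.3],[0,0,0]],[-1,[0,0,0.2],[0,0,0]],[-1,[0,0,0],[0,0,0]],[-1,[0,0,0],[0,0,0]],[-1,[0,0,0],[0,0,0]]]'
python3 plan.py 543.9 391.6 20 10.4
```

```text
[[543.67688472 389.52405372  58.        ]
 [570.35310327 394.49279559  58.        ]
 [517.01467796 384.58895467  58.        ]]
time_s: 14.35
tcp_pos: [0.5447, 0.3924, 0.0209]
ee_rot: [[0.181, -0.983, 0.003], [-0.983, -0.181, 0.003], [-0.002, -0.003, -1.0]]
wrist_force: [0.5, 0.4, -0.1]
gripper_width: 1.0
t 14.35 tcp [544.7 392.4  20.9] jaw -169.56 F [ 0.5  0.4 -0.1] w 87.0 j6 -39.0 tilt [0.003  0.0027]
turn world -0.0 tool frac 0.001 rows 1 | shift frac [0.007 0.01  0.009]
```

```bash
python3 -m crank '[[1,[0.015,0.005,0.01],[0,0,0]],[1,[0,0,0],[0,0,0]],[1,[0,0,0],[0,0,0]],[1,[0,0,0],[0,0,0]],[1,[0,0,0],[0,0,0]],[1,[0,0,0],[0,0,0]],[1,[0,0,0],[0,0,0]],[1,[0,0,0],[0,0,0]]]'
python3 plan.py
python3 -m crank '[[1,[0,0,0],[0,0,0]],[1,[0,0,-0.2],[0,0,0]],[1,[0,0,-0.3],[0,0,0]],[1,[0,0,-0.3],[0,0,0]],[1,[0,0,-0.3],[0,0,0]],[1,[0,0,-0.1],[0,0,0]],[1,[0,0,0],[0,0,0]],[1,[0,0,0],[0,0,0]]]'
python3 plan.py 606.8 -76.5 140 10.4;python3 -c "
from h import *
c=r.capture('side'); cv2.imwrite('pics/s7.png',c['img'])"
```

```text
time_s: 15.15
tcp_pos: [0.5436, 0.3899, 0.0178]
ee_rot: [[0.181, -0.983, 0.0], [-0.983, -0.181, 0.0], [-0.0, -0.001, -1.0]]
wrist_force: [0.3, -0.2, 1.3]
gripper_width: 0.634
t 15.15 tcp [543.6 389.9  17.8] jaw -169.57 F [ 0.3 -0.2  1.3] w 55.2 j6 -39.0 tilt [0.0005 0.0003]
time_s: 15.95
tcp_pos: [0.5423, 0.389, 0.1355]
ee_rot: [[0.18, -0.984, -0.003], [-0.984, -0.18, -0.002], [0.001, 0.003, -1.0]]
wrist_force: [-2.0, 0.7, -2.3]
gripper_width: 0.634
t 15.95 tcp [542.3 389.  135.5] jaw -169.62 F [-2.   0.7 -2.3] w 55.1 j6 -39.0 tilt [-0.003  -0.0018]
turn world 0.0 tool frac -0.0003 rows 1 | shift frac [ 4.695  0.206 -0.045]
```

View pics/s7.png

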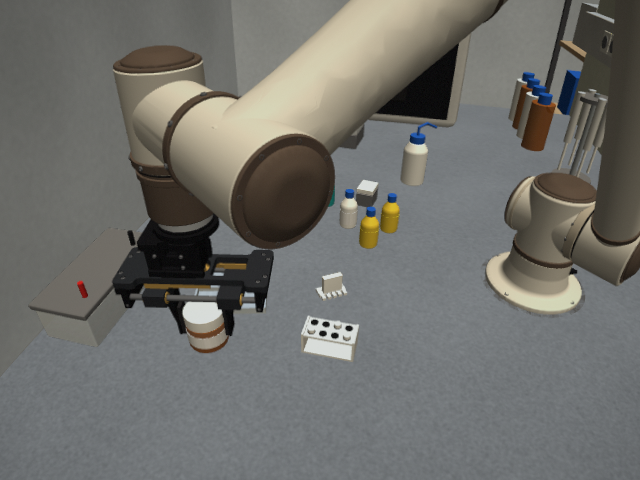

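```bash
python3 -m crank '[[1,[0.15,0.01,0],[0,0,0]],[1,[0.3,0.01,0],[0,0,0]],[1,[0.4,0.02,0],[0,0,0]],[1,[0.4,0.02,0],[0,0,0]],[1,[0.4,0.02,0],[0,0,0]],[1,[0.4,0.02,0],[0,0,0]],[1,[0.4,0.02,0],[0,0,0]],[1,[0.4,0.02,0],[0,0,0]]]'
python3 -m crank '[[1,[0.4,0.02,0],[0,0,0]],[1,[0.4,0.02,0],[0,0,0]],[1,[0.4,0.02,0],[0,0,0]],[1,[0.3,0.006,0],[0,0,0]],[1,[0.2,0,0],[0,0,0]],[1,[0.145,0,0],[0,0,0]],[1,[0,0,0],[0,0,0]],[1,[0,0,0],[0,0,0]]]'
python3 plan.py 606.8 -76.5 23 10.4
```

```text
time_s: 16.8
tcp_pos: [0.5801, 0.1043, 0.1363]
ee_rot: [[0.18, -0.984, -0.002], [-0.984, -0.18, -0.001], [0.001, 0.003, -1.0]]
wrist_force: [-0.2, 0.1, -1.1]
gripper_width: 0.636
time_s: 17.6
tcp_pos: [0.6075, -0.0758, 0.1369]
ee_rot: [[0.18, -0.984, -0.001], [-0.984, -0.18, 0.0], [-0.0, 0.001, -1.0]]
wrist_force: [0.1, 0.5, -1.1]
gripper_width: 0.631
t 17.6 tcp [607.5 -75.8 136.9] jaw -169.61 F [ 0.1  0.5 -1.1] w 54.9 j6 2.0 tilt [-0.0013  0.0001]
turn world 0.0 tool frac -0.0002 rows 1 | shift frac [0.006 0.008 1.139]
```

```bash
python3 -m crank '[[1,[0,0.005,0.2],[0,0,0]],[1,[0,0,0.3],[0,0,0]],[1,[0,0,0.3],[0,0,0]],[1,[0,0,0.2],[0,0,0]],[1,[0,0,0.05],[0,0,0]],[1,[0,0,0],[0,0,0]],[1,[0,0,0],[0,0,0]],[1,[0,0,0],[0,0,0]]]'
python3 plan.py 606.8 -76.5 22 10.4;python3 -c "
from h import *
c=r.capture('side'); cv2.imwrite('pics/s8.png',cv2.resize(c['img'][120:280,200:400],None,fx=4,fy=3.75))"
```

```text
time_s: 18.4
tcp_pos: [0.6086, -0.0754, 0.0341]
ee_rot: [[0.182, -0.983, 0.003], [-0.983, -0.182, 0.0], [0.0, -0.003, -1.0]]
wrist_force: [-0.1, -0.1, -0.8]
gripper_width: 0.636
t 18.4 tcp [608.6 -75.4  34.1] jaw -169.54 F [-0.1 -0.1 -0.8] w 55.4 j6 2.0 tilt [0.003  0.0002]
turn world -0.1 tool frac 0.0013 rows 1 | shift frac [0.007 0.02  0.121]
```

View pics/s8.png

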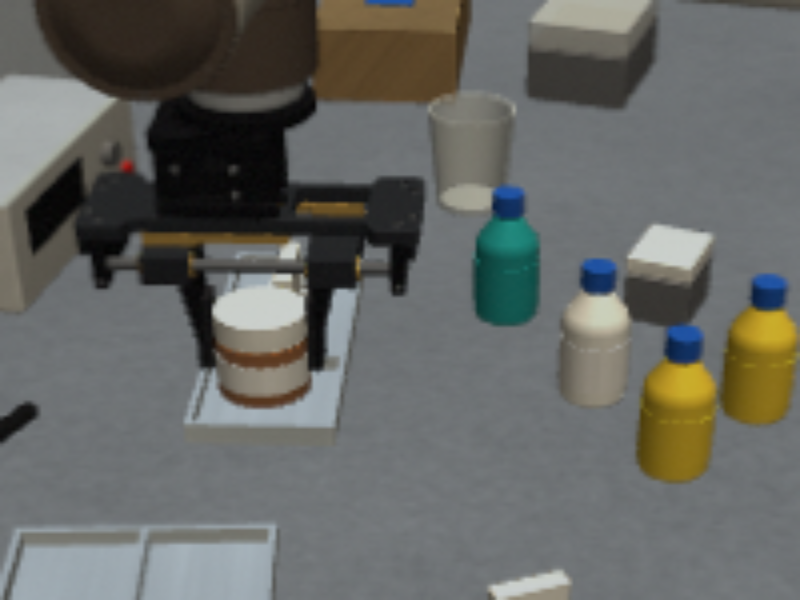

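```bash
python3 -m crank '[[1,[0,0.01,0.06],[0,0,0]],[1,[0,0,0.05],[0,0,0]],[1,[0,0,0],[0,0,0]],[1,[0,0,0],[0,0,0]],[1,[0,0,0],[0,0,0]]]'
python3 plan.py 606.8 -76.5 22 10.4
```

```text
time_s: 18.95
tcp_pos: [0.6065, -0.076, 0.0216]
ee_rot: [[0.181, -0.983, 0.0], [-0.983, -0.181, -0.0], [0.0, -0.0, -1.0]]
wrist_force: [-1.4, -0.9, 1.3]
gripper_width: 0.632
t 18.95 tcp [606.5 -76.   21.6] jaw -169.58 F [-1.4 -0.9  1.3] w 55.0 j6 2.0 tilt [ 0.     -0.0001]
turn world -0.0 tool frac 0.0005 rows 1 | shift frac [ 0.005 -0.002 -0.004]
```

```bash
python3 -m crank '[[-1,[0,0,0],[0,0,0]],[-1,[0,0,0],[0,0,0]],[-1,[0,0,0],[0,0,0]],[-1,[0,0,-0.1],[0,0,0]],[-1,[0,0,-0.3],[0,0,0]],[-1,[0,0,-0.3],[0,0,0]],[-1,[0,0,-0.4],[0,0,0]],[-1,[0,0,-0.3],[0,0,0]]]'
python3 -m crank '[[-1,[0,0,0],[0,0,0.184]],[-1,[0,0,0],[0,0,0.184]],[-1,[0,0,0],[0,0,0.184]],[-1,[0,0,0],[0,0,0.184]],[-1,[0,0,0],[0,0,0.184]],[-1,[0,0,0],[0,0,0.184]],[-1,[0,0,0],[0,0,0.184]],[-1,[0,0,0],[0,0,0.188]]]'
python3 plan.py 411.7 121 140 124;python3 -c "
from h import *
c=r.capture('top'); cv2.imwrite('pics/t9.png',cv2.resize(c['img'][100:340,200:480],None,fx=2.5,fy=2.5))"
```

```text
time_s: 19.75
tcp_pos: [0.6073, -0.0761, 0.1649]
ee_rot: [[0.181, -0.983, 0.003], [-0.983, -0.181, -0.0], [0.001, -0.003, -1.0]]
wrist_force: [1.4, -0.3, -0.5]
gripper_width: 0.997
time_s: 20.55
tcp_pos: [0.6066, -0.076, 0.1624]
ee_rot: [[-0.832, -0.554, 0.001], [-0.554, 0.832, 0.0], [-0.001, -0.0, -1.0]]
wrist_force: [-0.2, 0.4, 0.5]
gripper_width: 1.003
t 20.55 tcp [606.6 -76.  162.4] jaw 123.66 F [-0.2  0.4  0.5] w 87.2 j6 -64.0 tilt [0.0009 0.    ]
turn world 0.3 tool frac -0.0076 rows 1 | shift frac [0.514 2.723 0.224]
```

View pics/t9.png

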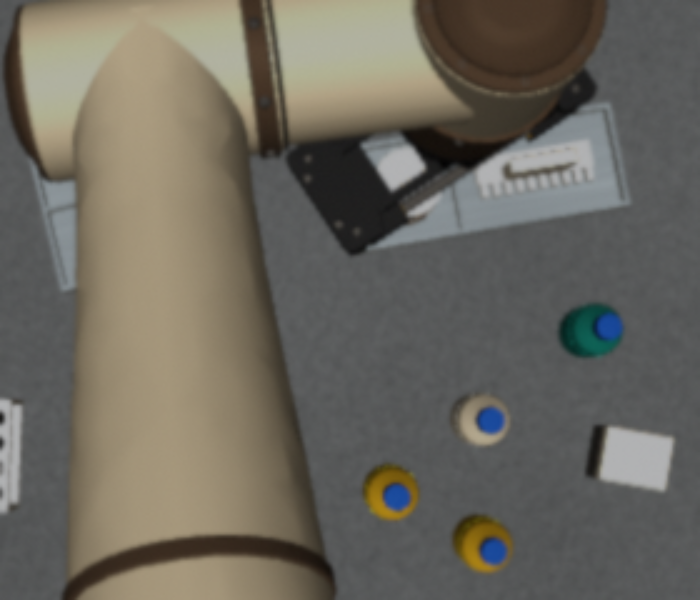

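```bash
python3 -m crank '[[-1,[0.06,0.3,0],[0,0,0]],[-1,[0.06,0.35,0],[0,0,0]],[-1,[0.08,0.4,0],[0,0,0]],[-1,[0.08,0.4,0],[0,0,0]],[-1,[0.08,0.4,0],[0,0,0]],[-1,[0.08,0.4,0],[0,0,0]],[-1,[0.05,0.3,0],[0,0,0]],[-1,[0.025,0.175,0],[0,0,0]]]'
python3 -m crank '[[-1,[0,0,0.2],[0,0,0]],[-1,[0,0,0.4],[0,0,0]],[-1,[0,0,0],[0,0,0]],[-1,[0,0,0],[0,0,0]],[-1,[0,0,0],[0,0,0]]]'
python3 plan.py 411.7 121 16 124;python3 -c "
from h import *
c=r.capture('wrist'); cv2.imwrite('pics/w9.png',c['img'])"
```

```text
time_s: 21.4
tcp_pos: [0.41, 0.1222, 0.1624]
ee_rot: [[-0.826, -0.563, 0.001], [-0.563, 0.826, 0.001], [-0.001, 0.0, -1.0]]
wrist_force: [0.4, -1.1, 0.5]
gripper_width: 1.0
time_s: 21.9
tcp_pos: [0.4127, 0.1218, 0.1032]
ee_rot: [[-0.828, -0.56, 0.003], [-0.56, 0.828, 0.001], [-0.003, -0.0, -1.0]]
wrist_force: [-0.5, -0.2, -0.6]
gripper_width: 0.997
t 21.9 tcp [412.7 121.8 103.2] jaw 124.06 F [-0.5 -0.2 -0.6] w 86.7 j6 -94.0 tilt [0.0028 0.0015]
turn world -0.1 tool frac 0.0014 rows 1 | shift frac [ 0.013 -0.001  0.872]
```

View pics/w9.png

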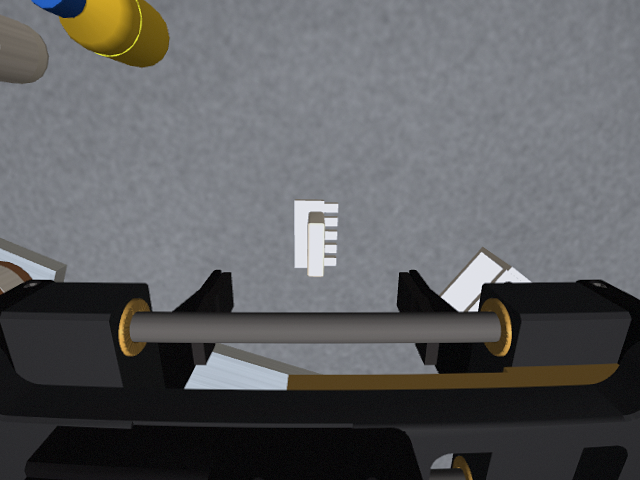

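```bash
python3 -c "
from h import *
c=r.capture('wrist'); print(onz(c,[[316,223],[316,249],[316,275]],.044)*1000)"
python3 -m crank '[[-1,[0.01,0,0.3],[0,0,0]],[-1,[0,0,0.3],[0,0,0]],[-1,[0,0,0.2],[0,0,0]],[-0.5,[0,0,0.07],[0,0,0]],[-0.5,[0,0,0],[0,0,0]],[-0.5,[0,0,0],[0,0,0]]]'
python3 plan.py 411.7 121 15 124
```

```text
[[394.32445964 110.08885568  44.        ]
 [409.71015077 120.51713513  44.        ]
 [425.84456665 131.4535025   44.        ]]
time_s: 22.6
tcp_pos: [0.4116, 0.1212, 0.0156]
ee_rot: [[-0.829, -0.559, 0.002], [-0.559, 0.829, 0.001], [-0.002, -0.0, -1.0]]
wrist_force: [-0.7, -0.5, 0.4]
gripper_width: 0.813
t 22.6 tcp [411.6 121.2  15.6] jaw 124.02 F [-0.7 -0.5  0.4] w 70.7 j6 -94.0 tilt [0.002  0.0013]
turn world -0.0 tool frac 0.0005 rows 1 | shift frac [-0.    -0.002  0.006]
```

```bash
python3 -m crank '[[1,[0,0,0],[0,0,0]],[1,[0,0,0],[0,0,0]],[1,[0,0,0],[0,0,0]],[1,[0,0,0],[0,0,0]],[1,[0,0,0],[0,0,0]],[1,[0,0,0],[0,0,0]],[1,[0,0,0],[0,0,0]],[1,[0,0,0],[0,0,0]]]'
python3 -m crank '[[1,[0,0,0],[0,0,0]],[1,[0,0,0],[0,0,0]],[1,[0,0,0],[0,0,0]]]'
python3 plan.py
python3 -m crank '[[1,[0,0,-0.2],[0,0,0]],[1,[0,0,-0.3],[0,0,0]],[1,[0,0,-0.3],[0,0,0]],[1,[0,0,-0.2],[0,0,0]],[1,[0,0,0],[0,0,0]]]'
python3 plan.py 575.3 143.2 120 14.4
```

```text
time_s: 23.4
tcp_pos: [0.4106, 0.1206, 0.0145]
ee_rot: [[-0.829, -0.559, -0.0], [-0.559, 0.829, -0.0], [0.0, -0.0, -1.0]]
wrist_force: [-0.1, 0.2, 0.5]
gripper_width: 0.137
time_s: 23.7
tcp_pos: [0.4106, 0.1206, 0.0145]
ee_rot: [[-0.829, -0.559, -0.0], [-0.559, 0.829, -0.0], [0.0, 0.0, -1.0]]
wrist_force: [-0.6, 0.4, -1.0]
gripper_width: 0.137
t 23.7 tcp [410.6 120.6  14.5] jaw 124.0 F [-0.6  0.4 -1. ] w 11.9 j6 -94.0 tilt [-0. -0.]
time_s: 24.2
tcp_pos: [0.4123, 0.1217, 0.1172]
ee_rot: [[-0.829, -0.56, 0.006], [-0.56, 0.829, 0.004], [-0.007, 0.0, -1.0]]
wrist_force: [0.4, 0.3, -0.8]
gripper_width: 0.131
t 24.2 tcp [412.3 121.7 117.2] jaw 124.03 F [ 0.4  0.3 -0.8] w 11.4 j6 -94.0 tilt [0.0057 0.0039]
turn world 70.4 tool frac -1.5638 rows 9 | shift frac [ 0.197 -1.633 -0.028]
```

```bash
python3 -m crank '[[1,[0,0,0],[0,0,-0.174]],[1,[0,0,0],[0,0,-0.174]],[1,[0,0,0],[0,0,-0.174]],[1,[0,0,0],[0,0,-0.174]],[1,[0,0,0],[0,0,-0.174]],[1,[0,0,0],[0,0,-0.174]],[1,[0,0,0],[0,0,-0.174]],[1,[0,0,0],[0,0,-0.174]]]'
python3 -m crank '[[1,[0,0,0],[0,0,-0.172]],[1,[0.02,-0.2,0],[0,0,0]],[1,[0.04,-0.3,0],[0,0,0]],[1,[0.04,-0.3,0],[0,0,0]],[1,[0.04,-0.3,0],[0,0,0]],[1,[0.04,-0.3,0],[0,0,0]],[1,[0.02,-0.23,0],[0,0,0]],[1,[0,0,0],[0,0,0]]]'
python3 plan.py 575.3 143.2 20 14.4
```

```text
time_s: 25.0
tcp_pos: [0.4098, 0.1201, 0.1133]
ee_rot: [[0.121, -0.993, -0.002], [-0.993, -0.121, -0.001], [0.001, 0.002, -1.0]]
wrist_force: [0.2, 0.8, -0.3]
gripper_width: 0.135
time_s: 25.8
tcp_pos: [0.5754, 0.1418, 0.1124]
ee_rot: [[0.247, -0.969, -0.001], [-0.969, -0.247, -0.001], [0.001, 0.001, -1.0]]
wrist_force: [-0.6, 0.3, -0.4]
gripper_width: 0.134
t 25.8 tcp [575.4 141.8 112.4] jaw -165.68 F [-0.6  0.3 -0.4] w 11.7 j6 -15.0 tilt [-0.001  -0.0008]
turn world 0.1 tool frac -0.0017 rows 1 | shift frac [-0.013 -0.002  0.924]
```

```bash
python3 -m crank '[[1,[-0.01,0,0.2],[0,0,0]],[1,[0,0,0.3],[0,0,0]],[1,[0,0,0.2],[0,0,0]],[1,[0,0,0.1],[0,0,0]],[1,[0,0,0.05],[0,0,0]],[1,[0,0,0],[0,0,0]],[1,[0,0,0],[0,0,0]],[1,[0,0,0],[0,0,0]]]'
python3 plan.py 575.3 143.2 19 14.4;python3 -c "
from h import *
c=r.capture('side'); cv2.imwrite('pics/s10.png',cv2.resize(c['img'][170:370,160:400],None,fx=3,fy=3))"
```

```text
time_s: 26.6
tcp_pos: [0.5739, 0.143, 0.0307]
ee_rot: [[0.249, -0.969, 0.002], [-0.969, -0.249, 0.001], [-0.0, -0.002, -1.0]]
wrist_force: [-1.1, 0.2, -0.6]
gripper_width: 0.13
t 26.6 tcp [573.9 143.   30.7] jaw -165.61 F [-1.1  0.2 -0.6] w 11.3 j6 -15.0 tilt [0.002 0.001]
turn world 0.0 tool frac -0.0002 rows 1 | shift frac [ 0.002 -0.014  0.117]
```

View pics/s10.png

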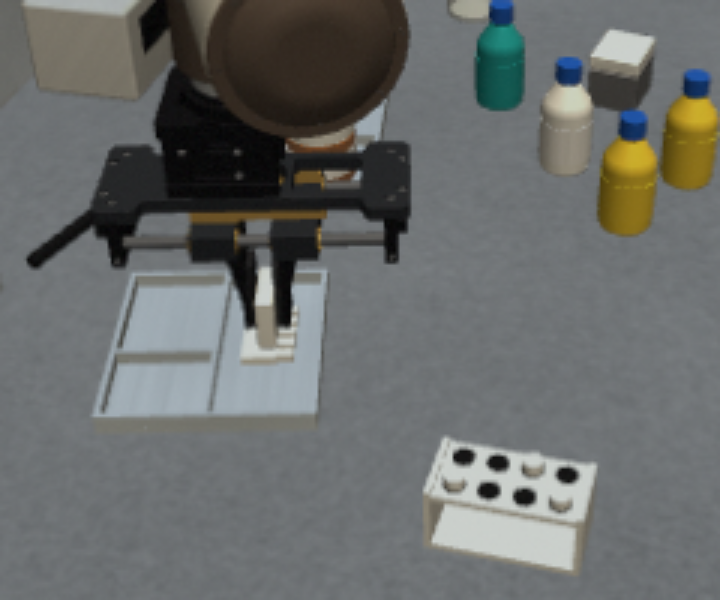

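```bash
python3 -m crank '[[1,[0,0,0.06],[0,0,0]],[1,[0,0,0.05],[0,0,0]],[1,[0,0,0],[0,0,0]],[1,[0,0,0],[0,0,0]],[1,[0,0,0],[0,0,0]]]'
python3 plan.py
python3 -m crank '[[-1,[0,0,0],[0,0,0]],[-1,[0,0,0],[0,0,0]],[-1,[0,0,0],[0,0,0]],[-1,[0,0,0],[0,0,0]],[-1,[0,0,-0.2],[0,0,0]],[-1,[0,0,-0.3],[0,0,0]],[-1,[0,0,-0.4],[0,0,0]],[-1,[0,0,-0.4],[0,0,0]]]'
python3 -m crank '[[-1,[0,0,-0.3],[0,0,-0.17]],[-1,[0,0,0],[0,0,-0.17]],[-1,[0,0,0],[0,0,-0.17]],[-1,[0,0,0],[0,0,-0.17]],[-1,[0,0,0],[0,0,0]],[-1,[0,0,0],[0,0,0]]]'
python3 plan.py 417.5 -135.3 180 45
python3 -c "
from h import *
c=r.capture('side'); cv2.imwrite('pics/s11.png',cv2.resize(c['img'][170:370,160:400],None,fx=3,fy=3))"
```

```text
time_s: 27.15
tcp_pos: [0.5733, 0.1427, 0.0184]
ee_rot: [[0.248, -0.969, 0.0], [-0.969, -0.248, 0.0], [-0.0, -0.0, -1.0]]
wrist_force: [0.0, 1.1, 0.4]
gripper_width: 0.136
t 27.15 tcp [573.3 142.7  18.4] jaw -165.62 F [0.  1.1 0.4] w 11.9 j6 -15.0 tilt [0. 0.]
time_s: 27.95
tcp_pos: [0.5728, 0.1424, 0.1496]
ee_rot: [[0.248, -0.969, -0.001], [-0.969, -0.248, -0.001], [0.0, 0.001, -1.0]]
wrist_force: [1.7, -0.3, 0.6]
gripper_width: 0.778
time_s: 28.55
tcp_pos: [0.5731, 0.1426, 0.1785]
ee_rot: [[0.705, -0.709, -0.0], [-0.709, -0.705, -0.0], [-0.0, 0.0, -1.0]]
wrist_force: [0.7, 0.0, 0.3]
gripper_width: 1.002
t 28.55 tcp [573.1 142.6 178.5] jaw -135.18 F [0.7 0.  0.3] w 87.1 j6 15.0 tilt [-0.0002 -0.0001]
turn world 0.2 tool frac -0.004 rows 1 | shift frac [ 0.865  3.066 -0.015]
```

View pics/s11.png

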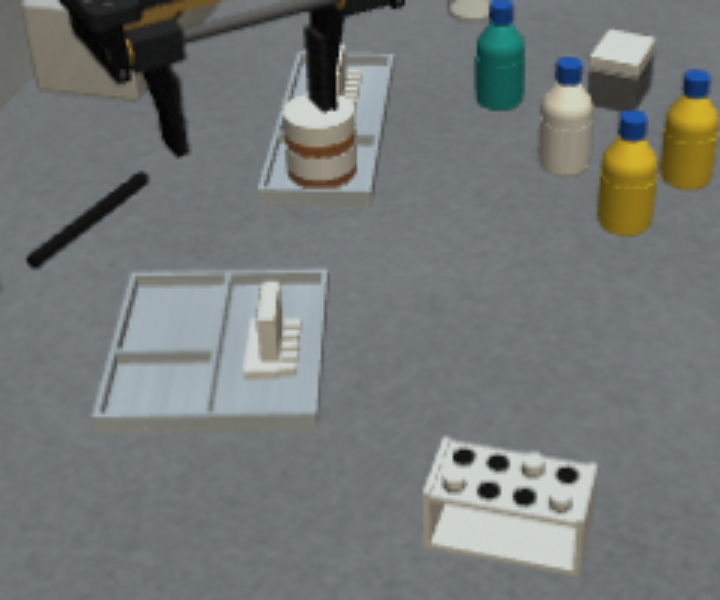

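```bash
python3 -m crank '[[-1,[0.06,0.2,0],[0,0,0]],[-1,[0.11,0.38,0],[0,0,0]],[-1,[0.11,0.38,0],[0,0,0]],[-1,[0.11,0.38,0],[0,0,0]],[-1,[0.11,0.38,0],[0,0,0]],[-1,[0.11,0.38,0],[0,0,0]],[-1,[0.11,0.38,0],[0,0,0]],[-1,[0.11,0.38,0],[0,0,0]]]'
python3 -m crank '[[-1,[0.035,0.206,0],[0,0,0]],[-1,[0,0,0],[0,0,0]],[-1,[0,0,0],[0,0,0]],[-1,[0,0,0],[0,0,0]]]'
python3 plan.py 417.5 -135 120 45
python3 -c "
from h import *
c=r.capture('wrist'); cv2.imwrite('pics/w12.png',c['img'])"
```

```text
time_s: 29.4
tcp_pos: [0.4287, -0.1194, 0.1787]
ee_rot: [[0.706, -0.708, 0.001], [-0.708, -0.706, -0.0], [0.0, -0.0, -1.0]]
wrist_force: [0.0, 0.1, -0.2]
gripper_width: 1.005
time_s: 29.8
tcp_pos: [0.4182, -0.1347, 0.1787]
ee_rot: [[0.707, -0.707, 0.001], [-0.707, -0.707, -0.0], [0.0, -0.0, -1.0]]
wrist_force: [-0.2, -0.2, 0.4]
gripper_width: 1.001
t 29.8 tcp [ 418.2 -134.7  178.7] jaw -135.01 F [-0.2 -0.2  0.4] w 87.1 j6 42.0 tilt [ 0.0006 -0.    ]
turn world 0.0 tool frac -0.0002 rows 1 | shift frac [-0.003  0.007  0.587]
```

View pics/w12.png

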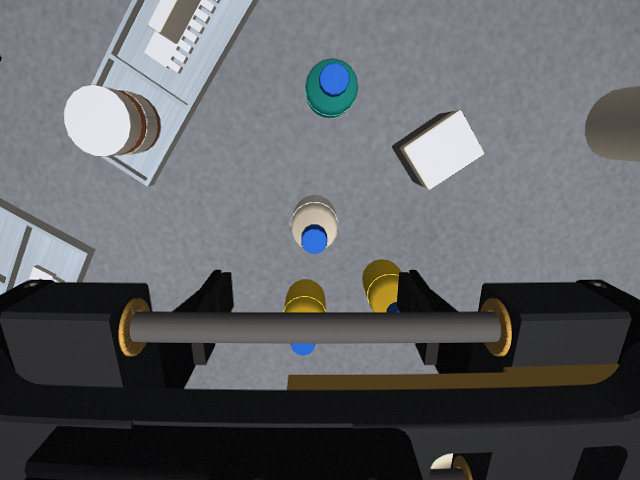

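```bash
python3 -c "
from h import *
c=r.capture('wrist'); print(onz(c,[[314,239]],.095)*1000)"
python3 -m crank '[[-1,[0,0.005,0.2],[0,0,0]],[-1,[0,0,0.3],[0,0,0]],[-1,[0,0,0.3],[0,0,0]],[-1,[0,0,0.3],[0,0,0]],[-1,[0,0,0.2],[0,0,0]],[-1,[0,0,0.1],[0,0,0]],[-1,[0,0,0],[0,0,0]],[-1,[0,0,0],[0,0,0]]]'
python3 plan.py 417.5 -134.7 29 45
```

```text
[[ 418.78470906 -136.44205734   95.        ]]
time_s: 30.7
tcp_pos: [0.4181, -0.1354, 0.0391]
ee_rot: [[0.707, -0.707, 0.001], [-0.707, -0.707, -0.0], [0.001, -0.001, -1.0]]
wrist_force: [0.7, 0.4, 0.5]
gripper_width: 1.001
t 30.7 tcp [ 418.1 -135.4   39.1] jaw -134.97 F [0.7 0.4 0.5] w 87.1 j6 42.0 tilt [ 0.0013 -0.0002]
turn world -0.0 tool frac 0.0007 rows 1 | shift frac [-0.009 -0.     0.101]
```

```bash
python3 -m crank '[[-1,[0,0,0.09],[0,0,0]],[1,[0,0,0],[0,0,0]],[1,[0,0,0],[0,0,0]],[1,[0,0,0],[0,0,0]],[1,[0,0,0],[0,0,0]],[1,[0,0,0],[0,0,0]],[1,[0,0,0],[0,0,0]],[1,[0,0,0],[0,0,0]]]'
python3 -m crank '[[1,[0,0,0],[0,0,0]],[1,[0,0,0],[0,0,0]]]'
python3 plan.py
```

```text
time_s: 31.5
tcp_pos: [0.4175, -0.1356, 0.0297]
ee_rot: [[0.707, -0.707, 0.001], [-0.707, -0.707, 0.0], [0.0, -0.001, -1.0]]
wrist_force: [0.5, 0.6, 1.4]
gripper_width: 0.47
time_s: 31.7
tcp_pos: [0.4174, -0.1356, 0.0297]
ee_rot: [[0.707, -0.707, 0.001], [-0.707, -0.707, -0.0], [0.0, -0.0, -1.0]]
wrist_force: [0.2, -0.2, 1.3]
gripper_width: 0.472
t 31.7 tcp [ 417.4 -135.6   29.7] jaw -135.01 F [ 0.2 -0.2  1.3] w 41.1 j6 42.0 tilt [ 0.0005 -0.    ]
```

```bash
python3 -m crank '[[1,[0,0,-0.2],[0,0,0]],[1,[0,0,-0.3],[0,0,0]],[1,[0,0,-0.4],[0,0,0]],[1,[0,0,-0.3],[0,0,0]],[1,[0,0,0],[0,0,0]],[1,[0,0,0],[0,0,0]]]'
python3 plan.py 630.7 200.9 150 45
python3 -c "
from h import *
c=r.capture('side'); cv2.imwrite('pics/s13.png',c['img'])"
```

```text
time_s: 32.3
tcp_pos: [0.4167, -0.1355, 0.1495]
ee_rot: [[0.706, -0.708, 0.0], [-0.708, -0.706, 0.001], [-0.0, -0.001, -1.0]]
wrist_force: [-0.1, -0.1, -1.4]
gripper_width: 0.474
t 32.3 tcp [ 416.7 -135.5  149.5] jaw -135.05 F [-0.1 -0.1 -1.4] w 41.3 j6 42.0 tilt [0.0003 0.0007]
turn world 0.1 tool frac -0.0012 rows 1 | shift frac [-0.865 -3.892 -0.005]
```

View pics/s13.png

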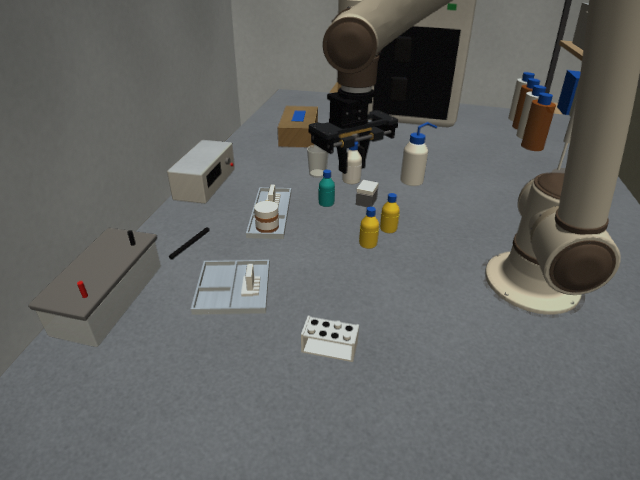

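```bash
python3 -m crank '[[1,[-0.03,-0.15,0],[0,0,0]],[1,[-0.06,-0.3,0],[0,0,0]],[1,[-0.08,-0.36,0],[0,0,0]],[1,[-0.08,-0.36,0],[0,0,0]],[1,[-0.08,-0.36,0],[0,0,0]],[1,[-0.08,-0.36,0],[0,0,0]],[1,[-0.08,-0.36,0],[0,0,0]],[1,[-0.08,-0.36,0],[0,0,0]]]'
python3 -m crank '[[1,[-0.08,-0.36,0],[0,0,0]],[1,[-0.08,-0.36,0],[0,0,0]],[1,[-0.08,-0.32,0],[0,0,0]],[1,[-0.05,-0.17,0],[0,0,0]],[1,[0,-0.07,0],[0,0,0]],[1,[0,0,0],[0,0,0]],[1,[0,0,0],[0,0,0]],[1,[0,0,0],[0,0,0]]]'
python3 plan.py 630.7 200.9 34 45
```

```text
time_s: 33.15
tcp_pos: [0.5615, 0.0912, 0.1475]
ee_rot: [[0.707, -0.707, -0.003], [-0.707, -0.707, -0.001], [-0.001, 0.003, -1.0]]
wrist_force: [0.7, 0.9, -1.0]
gripper_width: 0.476
time_s: 33.95
tcp_pos: [0.631, 0.1992, 0.1494]
ee_rot: [[0.706, -0.708, -0.001], [-0.708, -0.706, -0.0], [-0.0, 0.001, -1.0]]
wrist_force: [-1.0, -0.0, -1.3]
gripper_width: 0.476
t 33.95 tcp [631.  199.2 149.4] jaw -135.07 F [-1.  -0.  -1.3] w 41.4 j6 13.0 tilt [-0.0008 -0.0004]
turn world 0.1 tool frac -0.0016 rows 1 | shift frac [-0.014 -0.01   1.154]
```

```bash
python3 -m crank '[[1,[-0.014,-0.01,0.2],[0,0,0]],[1,[0,0,0.3],[0,0,0]],[1,[0,0,0.3],[0,0,0]],[1,[0,0,0.2],[0,0,0]],[1,[0,0,0.05],[0,0,0]],[1,[0,0,0],[0,0,0]],[1,[0,0,0],[0,0,0]],[1,[0,0,0],[0,0,0]]]'
python3 plan.py 630.7 200.9 33.7 45;python3 -c "
from h import *
c=r.capture('side'); cv2.imwrite('pics/s14.png',cv2.resize(c['img'][170:370,160:400],None,fx=3,fy=3))"
```

```text
time_s: 34.75
tcp_pos: [0.6322, 0.2023, 0.0464]
ee_rot: [[0.707, -0.707, 0.003], [-0.707, -0.707, 0.001], [0.001, -0.003, -1.0]]
wrist_force: [-0.1, 0.1, -1.4]
gripper_width: 0.479
t 34.75 tcp [632.2 202.3  46.4] jaw -135.01 F [-0.1  0.1 -1.4] w 41.7 j6 13.0 tilt [0.0029 0.0015]
turn world 0.0 tool frac -0.0003 rows 1 | shift frac [-0.001  0.02   0.127]
```

View pics/s14.png

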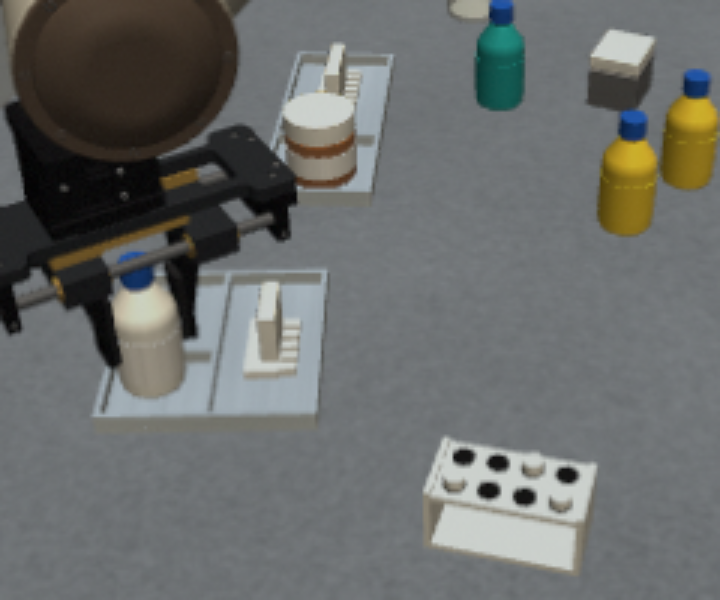

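```bash
python3 -m crank '[[1,[0,0.01,0.06],[0,0,0]],[1,[0,0,0.055],[0,0,0]],[1,[0,0,0],[0,0,0]],[1,[0,0,0],[0,0,0]],[1,[0,0,0],[0,0,0]]]'
python3 plan.py 630.7 200.9 33.7 45
```

```text
time_s: 35.3
tcp_pos: [0.6309, 0.2014, 0.0336]
ee_rot: [[0.707, -0.707, 0.001], [-0.707, -0.707, 0.0], [0.0, -0.001, -1.0]]
wrist_force: [-1.1, 1.2, 3.7]
gripper_width: 0.471
t 35.3 tcp [630.9 201.4  33.6] jaw -135.0 F [-1.1  1.2  3.7] w 41.0 j6 13.0 tilt [0.0009 0.0002]
turn world -0.0 tool frac 0.0 rows 1 | shift frac [ 0.002  0.005 -0.001]
```

```bash
python3 -m crank '[[-0.4,[0,0,0],[0,0,0]],[-0.4,[0,0,0],[0,0,0]],[-0.4,[0,0,0],[0,0,0]],[-0.4,[0,0,0],[0,0,0]],[-0.4,[0,0,-0.1],[0,0,0]],[-0.4,[0,0,-0.3],[0,0,0]],[-0.4,[0,0,-0.4],[0,0,0]],[-1,[0,0,-0.4],[0,0,0]]]'
python3 -m crank '[[-1,[0,0,-0.3],[0,0,0.174]],[-1,[0,0,0],[0,0,0.174]],[-1,[0,0,0],[0,0,0.174]],[-1,[0,0,0],[0,0,0.174]],[-1,[0,0,0],[0,0,0.174]],[-1,[0,0,0],[0,0,0.174]],[-1,[0,0,0],[0,0,0.172]]]'
python3 plan.py 385 -266 180 -9.7
python3 -c "
from h import *
c=r.capture('side'); cv2.imwrite('pics/s15.png',cv2.resize(c['img'][170:370,160:400],None,fx=3,fy=3))
t=r.capture('top'); im=t['img'].astype(int); m=((im[...,0]>im[...,2]+60)&(im[...,0]>im[...,1]+20))
ys,xs=np.nonzero(m[215:250,425:460]); print('tealcap',xs.mean()+425,ys.mean()+215,onz(t,[[xs.mean()+425,ys.mean()+215]],.095)*1000)"
```

```text
time_s: 36.1
tcp_pos: [0.6304, 0.201, 0.1548]
ee_rot: [[0.707, -0.707, -0.0], [-0.707, -0.707, -0.0], [0.0, 0.001, -1.0]]
wrist_force: [0.9, 0.3, 0.2]
gripper_width: 0.731
time_s: 36.8
tcp_pos: [0.6306, 0.2012, 0.1839]
ee_rot: [[-0.175, -0.985, 0.001], [-0.985, 0.175, 0.0], [-0.0, -0.001, -1.0]]
wrist_force: [0.1, 0.7, 0.7]
gripper_width: 0.997
t 36.8 tcp [630.6 201.2 183.9] jaw 169.94 F [0.1 0.7 0.7] w 86.7 j6 -42.0 tilt [0.0007 0.0004]
turn world 0.4 tool frac -0.008 rows 1 | shift frac [5.019 1.633 0.039]
tealcap 443.01960784313724 230.2843137254902 [[ 488.86539628 -224.54653869   95.        ]]
```

View pics/s15.png

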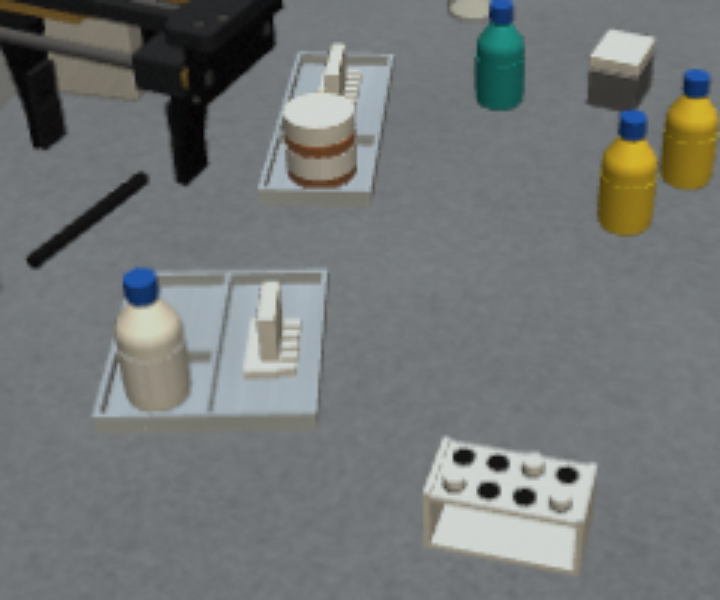

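```bash
python3 -m crank '[[-1,[0.2,0.06,0],[0,0,-0.008]],[-1,[0.4,0.13,0],[0,0,0]],[-1,[0.4,0.13,0],[0,0,0]],[-1,[0.4,0.13,0],[0,0,0]],[-1,[0.4,0.13,0],[0,0,0]],[-1,[0.4,0.13,0],[0,0,0]],[-1,[0.4,0.13,0],[0,0,0]],[-1,[0.4,0.13,0],[0,0,0]]]'
python3 -m crank '[[-1,[0.4,0.13,0],[0,0,0]],[-1,[0.4,0.13,0],[0,0,0]],[-1,[0.4,0.13,0],[0,0,0]],[-1,[0.4,0.13,0],[0,0,0]],[-1,[0.3,0.1,0],[0,0,0]],[-1,[0.12,0.043,0],[0,0,0]],[-1,[0,0,0],[0,0,0]],[-1,[0,0,0],[0,0,0]]]'
python3 plan.py 385 -266 120 -9.7
python3 -c "
from h import *
c=r.capture('wrist'); cv2.imwrite('pics/w16.png',c['img'])
g=c['img'].min(axis=2); m=(g>200).astype(np.uint8)*255; m[270:]=0
k=max(cv2.findContours(m,cv2.RETR_EXTERNAL,cv2.CHAIN_APPROX_NONE)[0],key=cv2.contourArea)
P=onz(c,k.reshape(-1,2),.05)[:,:2]*1000; print(cv2.boundingRect(k),cv2.minAreaRect(P.astype(np.float32)))"
```

```text
time_s: 37.7
tcp_pos: [0.4849, -0.0803, 0.1838]
ee_rot: [[-0.159, -0.987, 0.001], [-0.987, 0.159, -0.0], [-0.0, -0.001, -1.0]]
wrist_force: [1.3, -0.3, -0.1]
gripper_width: 0.999
time_s: 38.5
tcp_pos: [0.3879, -0.2671, 0.1833]
ee_rot: [[-0.162, -0.987, 0.001], [-0.987, 0.162, -0.0], [-0.0, -0.001, -1.0]]
wrist_force: [0.2, 0.0, -0.3]
gripper_width: 1.001
t 38.5 tcp [ 387.9 -267.1  183.3] jaw 170.68 F [ 0.2  0.  -0.3] w 87.1 j6 5.0 tilt [ 0.0007 -0.0001]
turn world -0.4 tool frac 0.0085 rows 1 | shift frac [-0.006  0.03   0.633]
(294, 204, 48, 58) ((386.1548767089844, -259.8212890625), (54.65622329711914, 41.979270935058594), 79.72038269042969)
```

View pics/w16.png

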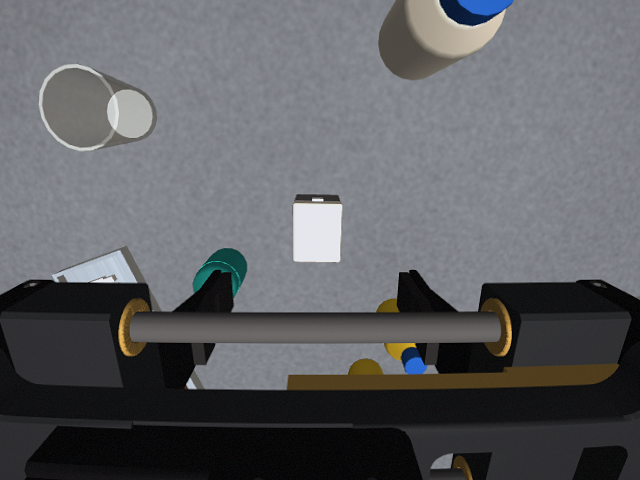

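```bash
python3 -m crank '[[-1,[0,0.03,0.2],[0,0,0.012]],[-1,[0,0,0.3],[0,0,0]],[-1,[0,0,0.3],[0,0,0]],[-1,[0,0,0.3],[0,0,0]],[-1,[0,0,0.2],[0,0,0]],[-1,[0,0,0.2],[0,0,0]],[-1,[0,0,0],[0,0,0]],[-1,[0,0,0],[0,0,0]]]'
python3 plan.py 384.9 -267 21 -10
python3 -c "
from h import *
c=r.capture('wrist'); cv2.imwrite('pics/w17.png',c['img'])"
```

```text
time_s: 39.35
tcp_pos: [0.3854, -0.2664, 0.0333]
ee_rot: [[-0.17, -0.985, -0.0], [-0.985, 0.17, -0.0], [0.0, 0.0, -1.0]]
wrist_force: [0.4, 0.3, -0.3]
gripper_width: 1.0
t 39.35 tcp [ 385.4 -266.4   33.3] jaw 170.22 F [ 0.4  0.3 -0.3] w 87.0 j6 5.0 tilt [-0.0003 -0.0002]
turn world -0.2 tool frac 0.0048 rows 1 | shift frac [0.007 0.003 0.123]
```

View pics/w17.png

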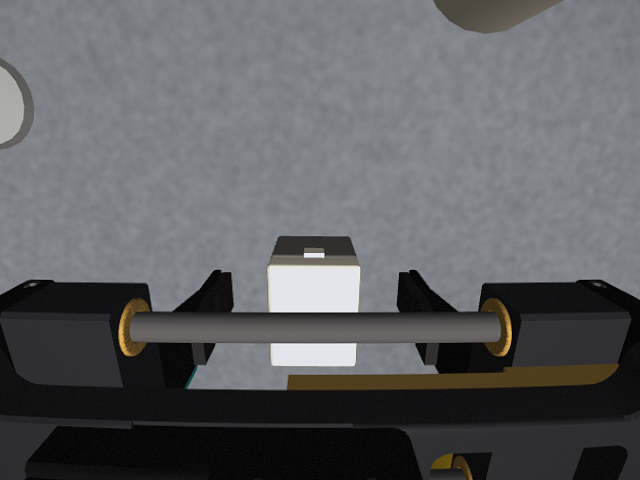

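```bash
python3 -m crank '[[-1,[0.005,0,0.12],[0,0,0.005]],[1,[0,0,0],[0,0,0]],[1,[0,0,0],[0,0,0]],[1,[0,0,0],[0,0,0]],[1,[0,0,0],[0,0,0]],[1,[0,0,0],[0,0,0]],[1,[0,0,0],[0,0,0]],[1,[0,0,0],[0,0,0]]]'
python3 -m crank '[[1,[0,0,0],[0,0,0]],[1,[0,0,0],[0,0,0]],[1,[0,0,0],[0,0,0]]]'
python3 plan.py
python3 -m crank '[[1,[0,0,-0.2],[0,0,0]],[1,[0,0,-0.3],[0,0,0]],[1,[0,0,-0.4],[0,0,0]],[1,[0,0,-0.4],[0,0,0]],[1,[0,0,-0.1],[0,0,0]],[1,[0,0,0],[0,0,0]],[1,[0,0,0],[0,0,0]]]'
python3 plan.py 650.8 122.5 160 14.4
python3 -c "
from h import *
c=r.capture('wrist'); cv2.imwrite('pics/w18.png',c['img'])"
```

```text
time_s: 40.2
tcp_pos: [0.3847, -0.2675, 0.0212]
ee_rot: [[-0.176, -0.984, 0.0], [-0.984, 0.176, -0.0], [0.0, -0.001, -1.0]]
wrist_force: [0.3, 0.5, 0.5]
gripper_width: 0.502
time_s: 40.5
tcp_pos: [0.3847, -0.2675, 0.0212]
ee_rot: [[-0.176, -0.984, 0.0], [-0.984, 0.176, -0.0], [0.0, -0.0, -1.0]]
wrist_force: [-0.3, 0.6, 2.9]
gripper_width: 0.504
t 40.5 tcp [ 384.7 -267.5   21.2] jaw 169.87 F [-0.3  0.6  2.9] w 43.9 j6 5.0 tilt [ 0.0004 -0.0002]
time_s: 41.2
tcp_pos: [0.3832, -0.2668, 0.1595]
ee_rot: [[-0.177, -0.984, -0.003], [-0.984, 0.177, 0.002], [-0.001, 0.003, -1.0]]
wrist_force: [-0.1, -0.2, -1.2]
gripper_width: 0.502
t 41.2 tcp [ 383.2 -266.8  159.5] jaw 169.82 F [-0.1 -0.2 -1.2] w 43.7 j6 5.0 tilt [-0.0027  0.0016]
turn world 24.6 tool frac -0.5462 rows 3 | shift frac [-3.106 -3.56  -0.005]
```

View pics/w18.png

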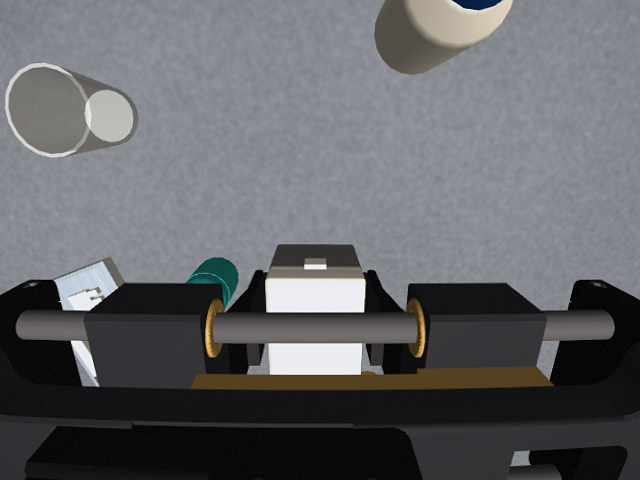

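```bash
python3 -c "
from h import *
c=r.capture('top');s=r.capture('side')
print(onz(c,[[155,94],[268,93]],0)*1000)
for z in (.08,.1,.12,.14): print(z,onz(c,[[149,85],[268,83]],z)*1000)
# side: near-right top corner (158,243?) & base (158,280)
cv2.imwrite('pics/s19.png',cv2.resize(s['img'][210:360,20:260],None,fx=3,fy=3))
print(onz(s,[[105,337],[160,268]],0)*1000)"
```

```text
[[787.32232087 365.83483873   0.        ]
 [785.796435   120.73892502   0.        ]]
0.08 [[779.41835487 352.59047683  80.        ]
 [779.4131402  113.24917209  80.        ]]
0.1 [[772.28206802 345.6880253  100.        ]
 [772.27696111 111.29203474 100.        ]]
0.12 [[765.14578118 338.78557377 120.        ]
 [765.14078201 109.33489739 120.        ]]
0.14 [[758.00949434 331.88312224 140.        ]
 [758.00460291 107.37776004 140.        ]]
[[786.21285159 333.351089     0.        ]
 [784.52305068 126.49863056   0.        ]]
```

View pics/s19.png

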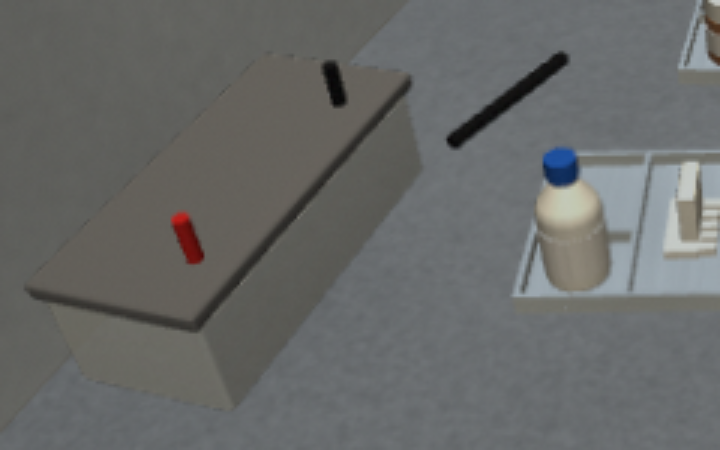

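```bash
python3 -m crank '[[1,[0,0,0],[0,0,-0.182]],[1,[0,0,0],[0,0,-0.182]],[1,[0,0,0],[0,0,-0.182]],[1,[-0.1,-0.12,0],[0,0,0]],[1,[-0.2,-0.23,0],[0,0,0]],[1,[-0.26,-0.3,0],[0,0,0]],[1,[-0.26,-0.3,0],[0,0,0]],[1,[-0.26,-0.3,0],[0,0,0]]]'
python3 -m crank '[[1,[-0.26,-0.3,0],[0,0,0]],[1,[-0.26,-0.3,0],[0,0,0]],[1,[-0.26,-0.3,0],[0,0,0]],[1,[-0.26,-0.3,0],[0,0,0]],[1,[-0.26,-0.3,0],[0,0,0]],[1,[-0.26,-0.3,0],[0,0,0]],[1,[-0.26,-0.3,0],[0,0,0]],[1,[-0.18,-0.2,0],[0,0,0]]]'
python3 -m crank '[[1,[0,0,0],[0,0,0]],[1,[0,0,0],[0,0,0]],[1,[0,0,0],[0,0,0]]]'
python3 plan.py 650.9 122.2 27 14.4
```

```text
time_s: 42.15
tcp_pos: [0.4786, -0.1304, 0.1597]
ee_rot: [[0.249, -0.969, -0.003], [-0.969, -0.249, -0.0], [-0.001, 0.003, -1.0]]
wrist_force: [-0.4, -1.4, -0.2]
gripper_width: 0.503
time_s: 42.95
tcp_pos: [0.6522, 0.1214, 0.1586]
ee_rot: [[0.25, -0.968, -0.003], [-0.968, -0.25, -0.001], [0.0, 0.003, -1.0]]
wrist_force: [-0.3, -0.3, -1.1]
gripper_width: 0.504
time_s: 43.25
tcp_pos: [0.6506, 0.1185, 0.1599]
ee_rot: [[0.249, -0.969, -0.002], [-0.969, -0.249, -0.001], [0.0, 0.003, -1.0]]
wrist_force: [0.2, -0.4, -0.5]
gripper_width: 0.503
t 43.25 tcp [650.6 118.5 159.9] jaw -165.61 F [ 0.2 -0.4 -0.5] w 43.7 j6 -10.0 tilt [-0.0024 -0.001 ]
turn world 0.0 tool frac -0.0002 rows 1 | shift frac [-0.035 -0.012  1.329]
```

```bash
python3 -m crank '[[1,[-0.035,-0.01,0.2],[0,0,0]],[1,[0,0,0.3],[0,0,0]],[1,[0,0,0.3],[0,0,0]],[1,[0,0,0.3],[0,0,0]],[1,[0,0,0.1],[0,0,0]],[1,[0,0,0],[0,0,0]],[1,[0,0,0],[0,0,0]],[1,[0,0,0],[0,0,0]]]'
python3 plan.py 650.9 122.2 25.5 14.4;python3 -c "
from h import *
c=r.capture('side'); cv2.imwrite('pics/s20.png',cv2.resize(c['img'][170:370,160:400],None,fx=3,fy=3))"
```

```text
time_s: 44.05
tcp_pos: [0.6529, 0.1232, 0.0433]
ee_rot: [[0.249, -0.968, 0.004], [-0.968, -0.249, 0.001], [-0.0, -0.004, -1.0]]
wrist_force: [0.6, 0.1, -0.4]
gripper_width: 0.505
t 44.05 tcp [652.9 123.2  43.3] jaw -165.57 F [ 0.6  0.1 -0.4] w 44.0 j6 -10.0 tilt [0.0037 0.0012]
turn world -0.0 tool frac 0.0007 rows 1 | shift frac [0.005 0.022 0.178]
```

View pics/s20.png

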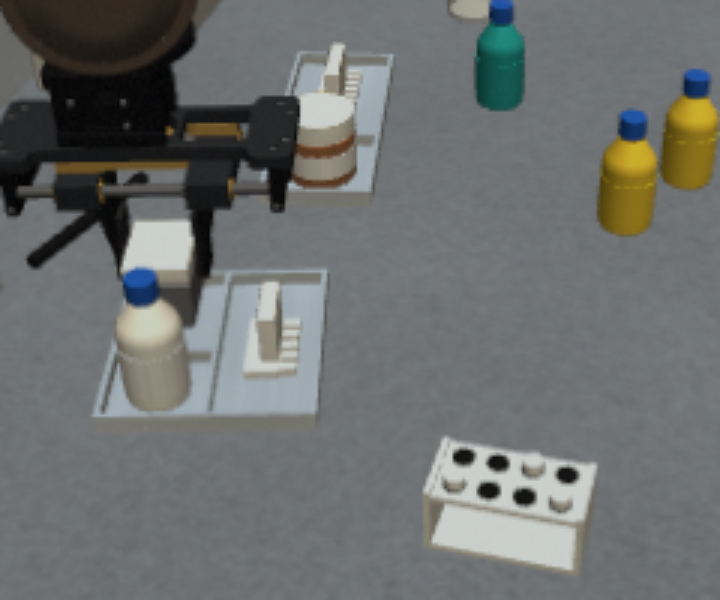

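```bash
python3 -m crank '[[1,[0,0.01,0.08],[0,0,0]],[1,[0,0,0.06],[0,0,0]],[1,[0,0,0.025],[0,0,0]],[1,[0,0,0],[0,0,0]],[1,[0,0,0],[0,0,0]],[1,[0,0,0],[0,0,0]]]'
python3 plan.py 650.9 122.2 25.2 14.4
```

```text
time_s: 44.7
tcp_pos: [0.6503, 0.1226, 0.0253]
ee_rot: [[0.25, -0.968, -0.001], [-0.968, -0.25, -0.001], [0.0, 0.001, -1.0]]
wrist_force: [-3.4, 0.4, 5.4]
gripper_width: 0.501
t 44.7 tcp [650.3 122.6  25.3] jaw -165.54 F [-3.4  0.4  5.4] w 43.6 j6 -10.0 tilt [-0.0006 -0.0005]
turn world -0.1 tool frac 0.0012 rows 1 | shift frac [ 0.006 -0.005  0.001]
```

```bash
python3 -m crank '[[-0.35,[0,0,0],[0,0,0]],[-0.35,[0,0,0],[0,0,0]],[-0.35,[0,0,0],[0,0,0]],[-0.35,[0,0,0],[0,0,0]],[-0.35,[0,0,-0.1],[0,0,0]],[-0.35,[0,0,-0.2],[0,0,0]],[-0.35,[0,0,-0.3],[0,0,0]],[-0.35,[0,0,-0.4],[0,0,0]]]'
python3 -m crank '[[-0.35,[0,0,-0.4],[0,0,0]],[-0.35,[0,0,-0.3],[0,0,0]],[-0.35,[-0.3,0,-0.3],[0,0,0]],[-0.35,[-0.4,0,0],[0,0,0]],[-0.35,[-0.4,0,0],[0,0,0]],[-0.35,[-0.4,0,0],[0,0,0]],[-0.35,[-0.4,0,0],[0,0,0]],[-0.35,[-0.4,0,0],[0,0,0]]]'
python3 -m crank '[[-0.35,[-0.4,0,0],[0,0,0]],[-0.35,[-0.4,0,0],[0,0,0]],[-0.35,[-0.4,0,0],[0,0,0]],[-0.35,[-0.4,0,0],[0,0,0]],[-0.35,[0,0,0],[0,0,0]],[-0.35,[0,0,0],[0,0,0]]]'
python3 -c "
from h import *
for n in ('top','side'):
    c=r.capture(n); cv2.imwrite('pics/f_%s.png'%n,c['img'])"
```

```text
time_s: 45.5
tcp_pos: [0.6496, 0.1223, 0.1244]
ee_rot: [[0.249, -0.969, -0.003], [-0.969, -0.249, -0.001], [0.0, 0.004, -1.0]]
wrist_force: [0.1, 0.1, 0.5]
gripper_width: 0.674
time_s: 46.3
tcp_pos: [0.5928, 0.3469, 0.2256]
ee_rot: [[0.249, -0.968, 0.001], [-0.968, -0.249, 0.001], [-0.0, -0.001, -1.0]]
wrist_force: [1.9, -0.2, 0.1]
gripper_width: 0.673
time_s: 46.9
tcp_pos: [0.5529, 0.5011, 0.2245]
ee_rot: [[0.251, -0.968, -0.0], [-0.968, -0.251, -0.0], [0.0, 0.0, -1.0]]
wrist_force: [0.1, -0.0, -0.3]
gripper_width: 0.675
```

View pics/f_top.png

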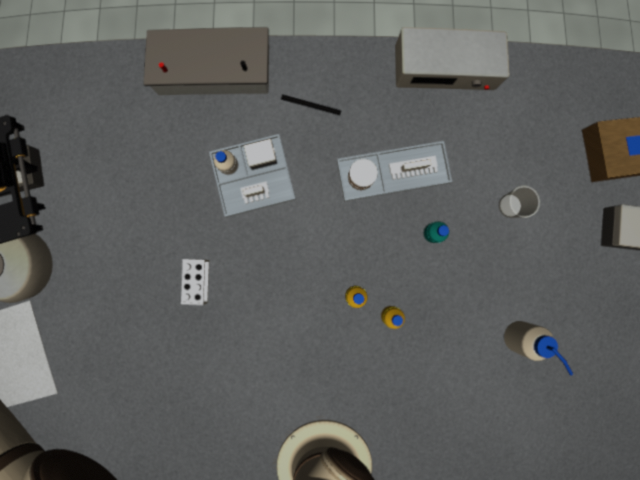

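View pics/f_side.png

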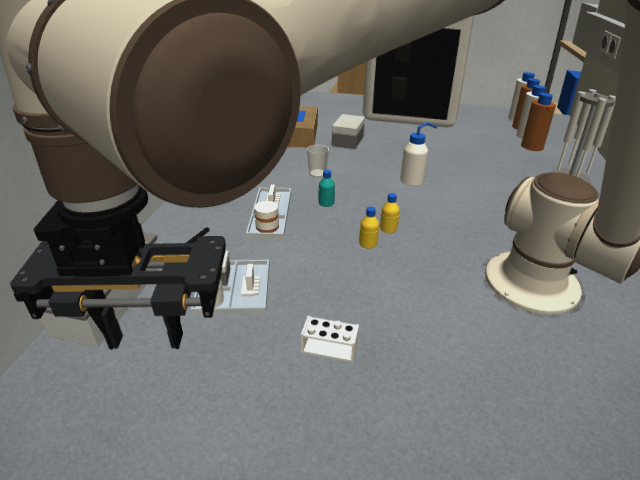

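```bash
python3 -c "
from h import *
c=r.capture('top'); im=c['img'].astype(int); cv2.imwrite('pics/fz.png',cv2.resize(c['img'][128:222,200:460],None,fx=3,fy=3,interpolation=cv2.INTER_CUBIC))
W=(im[...,2]>150)
def tf(p,o,a): a=np.radians(a); d=np.array(p)-o; return np.round([d[0]*np.cos(a)+d[1]*np.sin(a),-d[0]*np.sin(a)+d[1]*np.cos(a)],1)
S=((608.2,151.7),14.4);L=((619.4,-145.4),10.4)
for n,roi,z,T in (('lcomb',(388,150,52,35),.010,L),('jar',(345,155,36,36),.062,L),('scomb',(238,180,35,25),.010,S),('box',(244,138,34,30),.054,S)):
    x,y,w,h=roi; m=np.zeros(W.shape,np.uint8); m[y:y+h,x:x+w]=W[y:y+h,x:x+w]
    m=cv2.morphologyEx(m,cv2.MORPH_CLOSE,np.ones((3,3)))
    k=max(cv2.findContours(m,cv2.RETR_EXTERNAL,cv2.CHAIN_APPROX_NONE)[0],key=cv2.contourArea)
    q=cv2.minAreaRect((onz(c,k.reshape(-1,2),z)[:,:2]*1000).astype(np.float32)); print(n,np.round(q[1],1),round(q[2]-T[1],1),'tray',tf(q[0],*T))
m=(im[...,0]>im[...,2]+60)[145:170,208:236]; ys,xs=np.nonzero(m); p=onz(c,[[xs.mean()+208,ys.mean()+145]],.099)[0,:2]*1000; print('bottle cap tray',tf(p,*S))
"
```

```text
lcomb [ 36.1 101.7] -0.2 tray [ -0.7 -41.1]
jar [53.4 53.9] 79.5 tray [-0.3 71.1]
scomb [35.4 58.9] 0.6 tray [-36.7   2. ]
box [41.9 59.1] -0.2 tray [ 32.3 -30.1]
bottle cap tray [32.7 42.3]
```

View pics/fz.png

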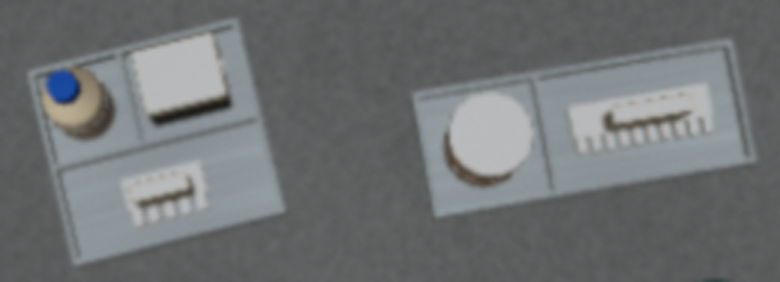

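All five items sit within about 3 mm of their compartment centres, so I'm handing the job in.

```bash
python3 -c "
from station import r
print(r.finish_job(), r.sense()['time_s'])"
```

```text
the job is handed in; nothing more can be done
the job is handed in; nothing more can be done
```

Both gel kits are made up and the job is handed in, at about 47 s of the 122 s allowed. I placed the items in the order asked: long comb, jar, short comb, bottle, tube box.

- **Positions:** in the last top view, each item sat within about 3 mm of its compartment centre. The combs and the box were within 0.6° of their tray's axes. Both combs lay flat, and the jar, bottle and box stood upright.
- **Untouched items:** the beaker, the tube rack and the turquoise and yellow look-alikes looked unmoved in the final pictures. I checked these by eye only, not by measurement.
- **Forces:** the highest wrist force I saw printed was about 6 N, as the box touched the tray floor. I did not log forces continuously.
- **Disagreements:** the top and wrist cameras differed by 1–3 mm on the jar, the bottle cap, the short comb and the box. The box measured 59 mm long in the final view against 56 mm nominal. That is probably its latch or a pixel-edge effect. No check failed.

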